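Gauge and sort bucking bars into the rivet chest

TASK

Put the loose steel bars away in the tray of the open rivet chest by width: lay each bar flat and lengthwise in the row that is headed by the sample stub of its own width, not on top of another. The plain square-ended bar is of unknown width, so before putting it away slide it into the mouth of the tapered gauge until it wedges between both fences, read its width from where it stops, and then lay it in its row too. Leave the punches, the snips and the aluminium angle where they lie.

Things in the scene. Friction and masses are not known exactly. Their poses are not given: they have to be found in the camera images.
- chest: Grey steel rivet chest, 238 x 376 mm, 76 mm high, fixed to the bench; its lid, hinged on the far (+x) rim, leans back open on a stay, rising at 25 deg from a hinge line 14 mm beyond that rim. Origin: centre of its underside; z up; x from the front wall to the hinge, y along the rows of the tray in its top.
- tray (a point): Centre of the chest's tray floor, 66 mm above the bench, axes as the chest's. The rim is 10 mm above this floor. Two ribs, 6 mm thick and 7 mm high, run along y at x = -35 and +35 mm and part three rows centred on x = -70, 0 and +70 mm, each 366 mm long (y = -183 to +183 mm); middle row 64 mm wide, outer ones 76 mm.
- sample_n: Sample stub, 18 mm wide (x), 22 mm long (y), 12 mm high, screwed to the tray floor at the head of one row (tray y = -168 mm): marks the row for 18 mm bars. Which stub heads which row differs from start to start. Origin: centre of its underside, on the tray floor, on its row's centre line; axes as the chest's: the free row runs from y = +12 to +351 mm.
- sample_m: As sample_n, but 25 mm wide: marks the row for 25 mm bars.
- sample_w: As sample_n, but 32 mm wide: marks the row for 32 mm bars.
- gauge: Steel taper gauge fixed flat on the bench: two straight fences 7 mm high and 18 mm thick, converging from an open mouth 42 mm wide to 14 mm in 170 mm; no base, stock slides on the bench between them. Origin: centre of the mouth, at bench level; x runs along the slot to the narrow end, z up.
- gauge_end (a point): Narrow end of the gauge slot, 170 mm from the mouth, closed by a cross-piece. A square-ended bar wedges when its leading end is 61 mm (32 mm wide), 103 mm (25 mm wide) or 146 mm (18 mm wide) inside the mouth, some mm more if pushed hard; black lines across both fences mark these three places.
- bar_n1_c (a point): Loose steel bucking bar, 18 mm wide, 60 mm long, 18 mm thick, about 145 g, lying flat on the bench; the last 14 mm at its +x end is stepped down to a toe 10 mm high. May be absent. Point: its centre, half-way up (9 mm above what it lies on); x along its length, y across its width, z up.
- bar_n2_c (a point): Loose steel bucking bar, 18 mm wide, 60 mm long, 18 mm thick, about 145 g, lying flat on the bench; the last 14 mm at its +x end is stepped down to a toe 10 mm high. May be absent. Point: its centre, half-way up (9 mm above what it lies on); x along its length, y across its width, z up.
- bar_m1_c (a point): Loose steel bucking bar, 25 mm wide, 80 mm long, 18 mm thick, about 265 g, lying flat on the bench; the last 14 mm at its +x end is stepped down to a toe 10 mm high. May be absent. Point: its centre, half-way up (9 mm above what it lies on); x along its length, y across its width, z up.
- bar_m2_c (a point): Loose steel bucking bar, 25 mm wide, 80 mm long, 18 mm thick, about 265 g, lying flat on the bench; the last 14 mm at its +x end is stepped down to a toe 10 mm high. May be absent. Point: its centre, half-way up (9 mm above what it lies on); x along its length, y across its width, z up.
- bar_w1_c (a point): Loose steel bucking bar, 32 mm wide, 100 mm long, 18 mm thick, about 425 g, lying flat on the bench; the last 14 mm at its +x end is stepped down to a toe 10 mm high. May be absent. Point: its centre, half-way up (9 mm above what it lies on); x along its length, y across its width, z up.
- stock_a_c (a point): Loose plain square-ended length of flat steel bar, 120 mm long, 18 mm thick, without a toe, 300 to 540 g (up to 10 N start it sliding); 18, 25 or 32 mm wide, to be read off the gauge. Only one of stock_a, stock_b, stock_c is present. Point: its centre, half-way up (9 mm above what it lies on); x along its length, y across its width, z up.
- stock_b_c (a point): Loose plain square-ended length of flat steel bar, 120 mm long, 18 mm thick, without a toe, 300 to 540 g (up to 10 N start it sliding); 18, 25 or 32 mm wide, to be read off the gauge. Only one of stock_a, stock_b, stock_c is present. Point: its centre, half-way up (9 mm above what it lies on); x along its length, y across its width, z up.
- stock_c_c (a point): Loose plain square-ended length of flat steel bar, 120 mm long, 18 mm thick, without a toe, 300 to 540 g (up to 10 N start it sliding); 18, 25 or 32 mm wide, to be read off the gauge. Only one of stock_a, stock_b, stock_c is present. Point: its centre, half-way up (9 mm above what it lies on); x along its length, y across its width, z up.
- drift_c (a point): Bystander, loose: brass drift punch, 145 mm long, 16 mm thick. Point: near its middle; x along it.
- center_punch_c (a point): Bystander, loose: dark steel center punch, 116 mm long, 13 mm thick. Point: near its middle; x along it.
- angle_c (a point): Bystander, loose: dull aluminium angle offcut, 100 mm long, legs 30 mm, one standing up 30 mm. Point: near its middle; x along it.
- snips_c (a point): Bystander, loose: pair of yellow-handled aviation snips, 220 mm long, 18 mm thick. Point: near its middle; x along it.
There are look-alikes about, which are no part of the job. Leave any purple look-alike of the part that bears bar_n1_c alone. Leave any turquoise look-alike of the part that bears bar_w1_c alone.

How it is judged:
On the way:
1. the plain square-ended bar lies on the bench wedged between both fences of the gauge (((x of stock_a_c in the frame of gauge between 0.0372 and 0.0592 m and y of stock_a_c in the frame of gauge between -0.004 and 0.004 m and z of stock_a_c in the frame of gauge below 0.014 m and angle between the x axis of stock_a_c and the x axis of gauge, either way round below 0.1 rad) or (x of stock_b_c in the frame of gauge between -0.0053 and 0.0167 m and y of stock_b_c in the frame of gauge between -0.004 and 0.004 m and z of stock_b_c in the frame of gauge below 0.014 m and angle between the x axis of stock_b_c and the x axis of gauge, either way round below 0.1 rad) or (x of stock_c_c in the frame of gauge between 0.0797 and 0.1017 m and y of stock_c_c in the frame of gauge between -0.004 and 0.004 m and z of stock_c_c in the frame of gauge below 0.014 m and angle between the x axis of stock_c_c and the x axis of gauge, either way round below 0.1 rad))), for 0.3 s.
At the end, for the whole second after the job is handed in: Every bar present, the plain one included, lies at rest in the tray row of its own width: centre within 37 mm of the row's centre line and beyond the sample stub, flat on the tray floor (centre 5 to 13 mm above it, tilt below 0.1 rad), lengthwise within 0.35 rad (x of bar_n1_c in the frame of sample_n between -0.037 and 0.037 m and y of bar_n1_c in the frame of sample_n between 0.03 and 0.341 m and z of bar_n1_c in the frame of sample_n between 0.005 and 0.013 m and angle between the x axis of each of bar_n1_c, bar_n2_c, stock_c_c and the y axis of sample_n, either way round below 0.35 rad and angle between each of bar_n1_c, bar_n2_c, bar_m1_c, bar_m2_c, bar_w1_c, stock_a_c, stock_b_c, stock_c_c's own z axis and vertical below 0.1 rad and linear speed of each of bar_n1, bar_n2, bar_m1, bar_m2, bar_w1, stock_a, stock_b, stock_c below 0.02 m/s and x of bar_n2_c in the frame of sample_n between -0.037 and 0.037 m and y of bar_n2_c in the frame of sample_n between 0.03 and 0.341 m and z of bar_n2_c in the frame of sample_n between 0.005 and 0.013 m and x of bar_m1_c in the frame of sample_m between -0.037 and 0.037 m and y of bar_m1_c in the frame of sample_m between 0.03 and 0.341 m and z of bar_m1_c in the frame of sample_m between 0.005 and 0.013 m and angle between the x axis of each of bar_m1_c, bar_m2_c, stock_a_c and the y axis of sample_m, either way round below 0.35 rad and x of bar_m2_c in the frame of sample_m between -0.037 and 0.037 m and y of bar_m2_c in the frame of sample_m between 0.03 and 0.341 m and z of bar_m2_c in the frame of sample_m between 0.005 and 0.013 m and x of bar_w1_c in the frame of sample_w between -0.037 and 0.037 m and y of bar_w1_c in the frame of sample_w between 0.03 and 0.341 m and z of bar_w1_c in the frame of sample_w between 0.005 and 0.013 m and angle between the x axis of each of bar_w1_c, stock_b_c and the y axis of sample_w, either way round below 0.35 rad and x of stock_a_c in the frame of sample_m between -0.037 and 0.037 m and y of stock_a_c in the frame of sample_m between 0.03 and 0.341 m and z of stock_a_c in the frame of sample_m between 0.005 and 0.013 m and x of stock_b_c in the frame of sample_w between -0.037 and 0.037 m and y of stock_b_c in the frame of sample_w between 0.03 and 0.341 m and z of stock_b_c in the frame of sample_w between 0.005 and 0.013 m and x of stock_c_c in the frame of sample_n between -0.037 and 0.037 m and y of stock_c_c in the frame of sample_n between 0.03 and 0.341 m and z of stock_c_c in the frame of sample_n between 0.005 and 0.013 m); the robot touches nothing.
It fails at once if the brass drift punch is moved by more than 30 mm (distance of drift_c from where it was at the start of the episode above 0.03 m).
It fails at once if the dark steel center punch is moved by more than 30 mm (distance of center_punch_c from where it was at the start of the episode above 0.03 m).
It fails at once if the dull aluminium angle offcut is moved by more than 30 mm (distance of angle_c from where it was at the start of the episode above 0.03 m).
It fails at once if the pair of yellow-handled aviation snips is moved by more than 30 mm (distance of snips_c from where it was at the start of the episode above 0.03 m).
Of bar_n1, bar_n2, bar_m1, bar_m2, bar_w1 only 3 to 5 are there at a start; the rules pass over those that are not, and their reading is None.
Of stock_a, stock_b, stock_c only 1 to 1 are there at a start; the rules pass over those that are not, and their reading is None.
At some moment in a run one of bar_n1, bar_n2, bar_m1, bar_m2, bar_w1, stock_a, stock_b, stock_c may be knocked a few centimetres aside while the robot is not near it.
Once in a run the grip may slacken for a moment while it holds something.
It also fails if it takes over 210 s, if anything falls off the work surface, if the arm or the gripper's body presses on something with over 40 N, if the wrist force passes 120 N, or if a joint passes its speed limit or range.

ROBOT

A 7-joint arm with a two-finger parallel gripper is mounted at the origin on the work surface. World frame = base frame: x ahead of the robot, y to its left, z up, the work surface at z = 0. Lengths are in m, angles in rad, forces in N, time in s.
With the tool pointing down it reaches from about 0.4 to 0.875 m from the base axis. Payload 19.3 kg.
Tool frame: the origin (TCP) lies at the very end of the fingers, on their centre line; the grasp point (between the pads) lies bot.grasp_offset behind it (bot.grasp_offset is the distance from the TCP to the grasp point, in m); z points along the fingers, y is the direction in which the jaws open and shut (so a half turn about z gives the same grasp; the last joint's range is limited). The gripper opens to 85 mm and grips with 20 to 120 N. Pads are 22 mm wide; open, the fingers measure 114 mm over their backs; the gripper's body (76 mm by 85 mm) begins 54 mm behind the grasp point. The pads swing forward as they close: fully open they stand 13 mm farther back than shut.
Start: joints at [-1.206, 0.521, -0.036, 1.599, 0.021, 1.021, -0.113], TCP at [0.263, 0.567, 0.231] pointing down, gripper open.
Joint ranges: [-2.91, 2.91], [-0.3, 2.13], [-1.5, 1.42], [0.17, 2.43], [-1.26, 4.41], [0.16, 1.93], [-2.52, 2.52]. Speed limits (rad/s): [1.89, 1.89, 2.39, 2.39, 3.01, 3.01, 3.01].

INTERFACE

Orientations are given as [roll, pitch, yaw] about the fixed x, y, z axes, in that order (R = Rz(yaw) Ry(pitch) Rx(roll)).
In Python, from workcell import bot gives the robot as it stands. The module is installed in compiled form; this text tells all that it offers.
- The arm moves only by the shell command python3 -m handwheel 'ROWS' [OPENING] [FORCE]. ROWS is JSON, a list of rows, each a list of 6 numbers: the shift along the tool's x, y, z as a fraction of full scale, then the turn, a rotation vector about the tool's x, y, z as a fraction of full scale. In form: [[x, y, z, rx, ry, rz], ...]. A call has 1 to 8 rows; each row shifts and turns the commanded pose from where the row before left it, along the tool's axes as they then stand; what a row does not reach is not made up. Full scale, the value 1, is 0.025 m for a shift and 360 degrees for a turn. A row lasts 1/8 s, in which the tool goes at most 62.5 mm and 10.7 degrees, less where a joint would pass 70% of its speed; a pose out of reach is approached as far as the arm can. A call with a number of a shift or a turn outside -1 to 1 is refused whole. A call with a gripper value outside its range is refused whole. OPENING is the closure, from -1 (fully open) to 1 (shut), set as the call begins (- or left out, the last holds). The fingers move at their own pace and stop on an object; FORCE is the grip in N (left out, the last holds). Time passes only in rows, so rows that do not move let the fingers close. It gives the time, the measured TCP pose, the force and the opening at its end, in the units of the state.
- bot.observe(): the state, without advancing time (a new reading comes with each control period).
- bot.grab_frame(name): name is "scene" or "top" or "wrist"; returns a dict with "pixels" (480x640x3 uint8, blue, green, red), "vertical_fov" (degrees; the focal length in pixels is half the picture's height over the tangent of half this angle, whatever the lens; pixels are square), "cx", "cy" (the principal point, pixels), "R" (3x3) and "t" (3): a world point X has camera coordinates R X + t. Camera axes: x right, y down, z forward; pixel columns grow to the right and rows downward; lengths in m; the calibration is good to about 2 mm. A picture is of the moment at which its call begins. There is no depth.
- bot.job_done(): hands the job in, once; it reports no verdict.
Trained networks look in a picture, given as the dict that the camera call returned (one of the last four; its "shot" number tells which), for a name from the list of things; names that differ only in an ending like _2 or _b are one class to them, and where a whole thing is asked for, a point or a joint stands for the part that bears it (a point fixed in the world has none). Each returns a list of dicts, best first, with "score" (0 to 1); they miss things now and then, are a little off and sometimes report something else, mostly with a low value. They report only what shows in the picture. A call takes as long as a camera call. They do not tell look-alikes from the thing itself.
- bot.trace(picture, thing): "region" (480x640 bool, what is visible of it) and "point" ([column, row] in pixels, amid what is visible of it).
The state is a dict: "clock": time; "qpos": joint angles; "qd": joint speeds; "joint_efforts": joint torques, N m; "position": TCP position; "tool_rot": TCP orientation; "force": force on the tool from outside, world axes, zero at the start; "moment": the same for the moment, N m; "grip_width": finger opening in m.
Only numpy, scipy, OpenCV 4.12 (cv2) and the standard library are available. Lean on these libraries where they do the work, as an engineer would, in place of code of your own. Each camera call takes 0.05 s, during which the arm holds its last target.

## Working session

There is one attempt and no reset: what is moved stays moved. The work goes in short steps, Python scripts to look and compute and a shell command to move; the robot and the scene stay as the last step left them, time stands still between calls to the robot, and variables do not carry over. Pictures are saved under pics/ and viewed, and the job is handed in when it is done.

```bash
mkdir -p pics; ls; python3 - <<'E'
from workcell import bot
import cv2
s=bot.observe(); print({k:(v if not hasattr(v,'tolist') else v.tolist()) for k,v in s.items()}, bot.grasp_offset)
for n in ["scene","top","wrist"]:
    f=bot.grab_frame(n); cv2.imwrite(f"pics/{n}0.png",f["pixels"]); print(n,f["vertical_fov"],f["cx"],f["cy"],f["R"],f["t"],f.keys())
E
```

```text
pics
{'clock': 0.0, 'qpos': [-1.206225827064467, 0.5220283188259197, -0.03635289147577946, 1.5999974131619952, 0.021189227102397352, 1.0211045562452905, -0.1127990346476705], 'qd': [0.00025325198993473143, -7.007138184913556e-05, -0.00019360596370552406, -0.001168882562942598, -0.0008718646814840532, -0.0023750813077038683, 0.00014251535062012567], 'joint_efforts': [-8.598973181506153e-05, -92.7117133140564, 1.97999507188797, -36.99354529380798, 0.017931621987372637, 0.007973293249960989, 5.85257112106774e-05], 'position': [0.26312619494652845, 0.5665389727744338, 0.23072032328776412], 'tool_rot': [-3.1404410444760544, 6.064878678935237e-05, 2.7068294590312054], 'force': [0.3045218449834791, 0.15666109065916342, -0.01352488235678619], 'moment': [-0.01831585585080323, 0.029757901293735366, -0.02052675747756259], 'grip_width': 0.08542517283907979} 0.0187
scene 55.42689658800451 323.66391760655324 235.33719477558813 [[-0.51565507  0.85650746 -0.02224429]
 [ 0.55842836  0.31628147 -0.7668923 ]
 [-0.64981352 -0.40787375 -0.64139021]] [ 0.3448883  -0.2568464   1.57243786] dict_keys(['pixels', 'vertical_fov', 'cx', 'cy', 'R', 't', 'shot'])
top 44.38774339298744 325.6909891425414 243.3112419182745 [[-2.01498340e-03 -9.99647348e-01  2.64786768e-02]
 [-9.98775938e-01  7.03172435e-04 -4.94583807e-02]
 [ 4.94223200e-02 -2.65459230e-02 -9.98425134e-01]] [-0.08930866  0.56891447  1.26851209] dict_keys(['pixels', 'vertical_fov', 'cx', 'cy', 'R', 't', 'shot'])
wrist 69.42023324586093 317.058214922309 242.02096490847725 [[ 4.21541403e-01  9.06808846e-01 -7.49911330e-04]
 [ 8.69134358e-01 -4.03791776e-01  2.85583035e-01]
 [ 2.58666415e-01 -1.21036847e-01 -9.58353676e-01]] [-0.62452377 -0.03630345  0.3785569 ] dict_keys(['pixels', 'vertical_fov', 'cx', 'cy', 'R', 't', 'shot'])
```

View pics/top0.png

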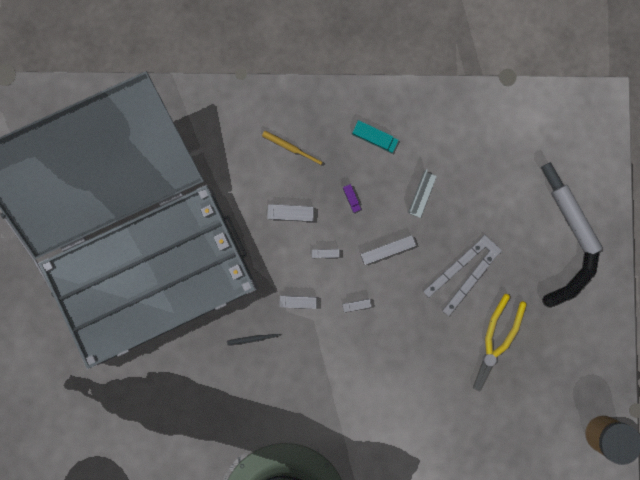

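View pics/scene0.png

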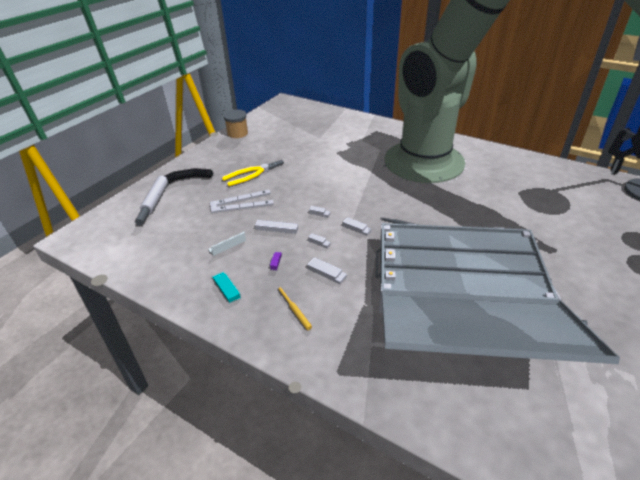

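View pics/wrist0.png

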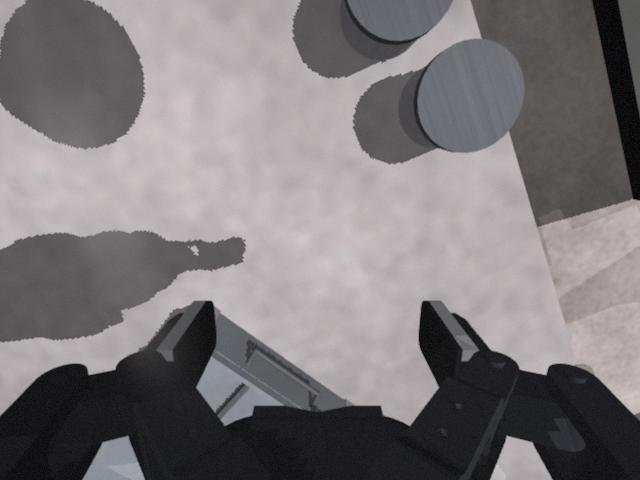

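```bash
cat > h.py <<'E'
import numpy as np, cv2, json
from workcell import bot
def cam(f):
    F=240/np.tan(np.radians(f["vertical_fov"])/2); return F,f["cx"],f["cy"],np.array(f["R"]),np.array(f["t"])
def p2w(f,px,z):
    F,cx,cy,R,t=cam(f); px=np.atleast_2d(np.asarray(px,float))
    d=np.c_[(px[:,0]-cx)/F,(px[:,1]-cy)/F,np.ones(len(px))]@R
    C=-R.T@t; return (C+d*((z-C[2])/d[:,2])[:,None])
def w2p(f,X):
    F,cx,cy,R,t=cam(f); c=np.atleast_2d(X)@R.T+t; return np.c_[F*c[:,0]/c[:,2]+cx,F*c[:,1]/c[:,2]+cy]
def rect(f,region,z):
    cs,_=cv2.findContours(region.astype(np.uint8),cv2.RETR_EXTERNAL,cv2.CHAIN_APPROX_NONE)
    c=max(cs,key=cv2.contourArea)[:,0,:]
    w=p2w(f,c,z)[:,:2]
    (cx,cy),(a,b),ang=cv2.minAreaRect((w*1000).astype(np.float32))
    if a<b: a,b,ang=b,a,ang+90
    ang=(ang+90)%180-90
    return cx/1000,cy/1000,a,b,ang
E
python3 - <<'E'
from h import *
f=bot.grab_frame("top"); 
for n in ["bar_n1_c","bar_m1_c","bar_w1_c","stock_a_c","stock_b_c","stock_c_c","sample_n","sample_m","sample_w","gauge","chest","drift_c","center_punch_c","angle_c","snips_c"]:
    f2=f
    for d in bot.trace(f,n):
        z=.018 if ('bar' in n or 'stock' in n) else (.078 if 'sample' in n else .007)
        print(n,round(d["score"],2),np.round(d["point"],1),np.round(rect(f,d["region"],z),3) if d["region"].sum()>20 else None)
E
```

```text
bar_n1_c 0.54 [348.6 199.5] [ 0.667 -0.147 60.642 19.556 21.   ]
bar_n1_c 0.49 [327.  251.9] [ 5.4800e-01 -8.8000e-02  5.6596e+01  1.7421e+01  8.9925e+01]
bar_m1_c 0.67 [293.9 302.9] [ 4.4200e-01 -2.9000e-02  7.9978e+01  2.5887e+01  8.9793e+01]
bar_w1_c 0.95 [289.6 212.7] [ 6.3700e-01 -1.2000e-02  9.8496e+01  3.4954e+01  8.6993e+01]
bar_w1_c 0.75 [376.7 139.3] [  0.804  -0.198 100.48   37.665  64.61 ]
bar_w1_c 0.68 [388.3 251.6] [  0.554  -0.225 120.662  26.247 -70.677]
stock_a_c 0.57 [206.1 211. ] [  0.64    0.168  26.077  22.458 -63.125]
stock_b_c 0.34 [218.7 239.7] [ 0.573  0.137 33.109 23.605 22.035]
sample_n 0.69 [236.6 270.5] [ 0.508  0.098 25.879 23.835 26.72 ]
sample_n 0.63 [220.5 238.9] [ 0.569  0.127 32.439 23.876 26.717]
sample_n 0.42 [282.9 143.9] [ 7.72000e-01 -5.00000e-03  1.05553e+02  1.57250e+01  6.22800e+01]
sample_n 0.4 [204.4 208.6] [  0.634   0.158  23.928  20.474 -63.123]
sample_m 0.69 [236.6 270.5] [ 0.508  0.098 25.879 23.835 26.72 ]
sample_m 0.63 [220.5 238.9] [ 0.569  0.127 32.439 23.876 26.717]
sample_m 0.42 [282.9 143.9] [ 7.72000e-01 -5.00000e-03  1.05553e
[... 271 characters left out ...]
 -5.00000e-03  1.05553e+02  1.57250e+01  6.22800e+01]
sample_w 0.4 [204.4 208.6] [  0.634   0.158  23.928  20.474 -63.123]
gauge 0.87 [471.6 274.9] [  0.502  -0.396 190.299  75.938 -45.294]
chest 0.73 [118.6 219.7] [6.24000e-01 3.67000e-01 5.49867e+02 4.42172e+02 2.64840e+01]
chest 0.2 [285.3 145.2] [ 7.80000e-01 -1.50000e-02  1.42371e+02  1.54730e+01  6.13080e+01]
drift_c 0.57 [283.4 147.9] [ 7.85000e-01 -6.00000e-03  1.21587e+02  1.49530e+01  6.33710e+01]
center_punch_c 0.67 [248.7 338.5] [ 3.61000e-01  7.00000e-02  1.09774e+02  1.47660e+01 -8.15500e+01]
angle_c 0.63 [423.4 192.5] [  0.682  -0.306 103.924  30.976 -19.386]
snips_c 0.63 [493.8 339.4] [  0.35   -0.461 220.164  66.905 -27.631]
```

```bash
python3 - <<'E'
import cv2
im=cv2.imread("pics/top0.png")
a=cv2.resize(im[110:330,220:420],(800,880*220//240),interpolation=cv2.INTER_CUBIC)
cv2.imwrite("pics/z1.png",cv2.resize(im[110:330,220:420],None,fx=2.7,fy=2.7,interpolation=cv2.INTER_CUBIC))
cv2.imwrite("pics/z2.png",cv2.resize(im[180:380,30:260],None,fx=3,fy=3,interpolation=cv2.INTER_CUBIC))
cv2.imwrite("pics/z3.png",cv2.resize(im[220:330,410:530],None,fx=5,fy=5,interpolation=cv2.INTER_CUBIC))
E
```

```text
(no output)
```

View pics/z1.png

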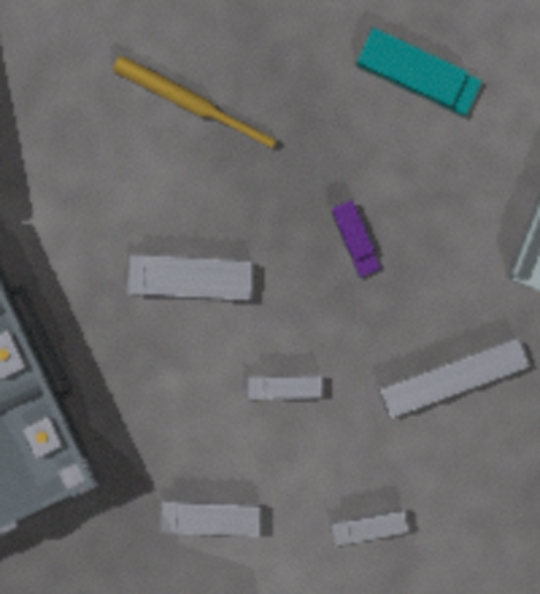

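View pics/z2.png

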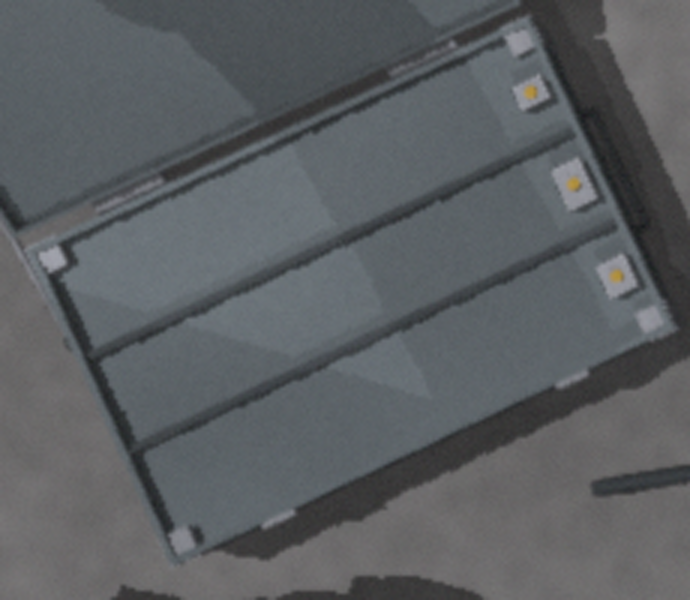

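View pics/z3.png

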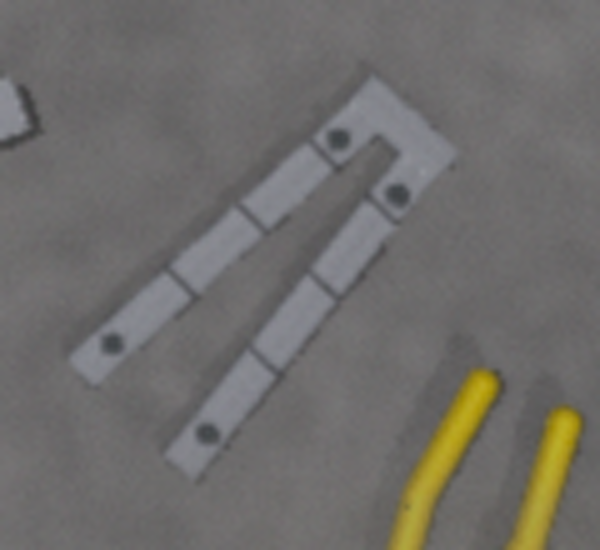

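```bash
cat >> h.py <<'E'
def plan(tx,ty,tz,yaw_deg,n=None,p=None,yaw=None):
    s=bot.observe()
    p=np.array(s["position"] if p is None else p,float); y=s["tool_rot"][2] if yaw is None else yaw
    dy=(np.radians(yaw_deg)-y+np.pi)%(2*np.pi)-np.pi
    D=np.array([tx,ty,tz])-p
    m=max(int(np.ceil(np.abs(np.linalg.norm(D))/.0245)),int(np.ceil(abs(np.degrees(dy))/10)),1)
    n=n or m
    rows=[]
    for i in range(n):
        yi=y+dy*i/n; d=D/n
        X=np.array([np.cos(yi),np.sin(yi),0]);Y=np.array([np.sin(yi),-np.cos(yi),0])
        rows.append([round(float(d@X/.025),3),round(float(d@Y/.025),3),round(float(-d[2]/.025),3),0,0,round(float(-dy/n/(2*np.pi)),4)])
    for i in range(0,n,8): print(json.dumps(rows[i:i+8]).replace(" ",""))
E
python3 - <<'E'
from h import *
from scipy.optimize import minimize
f=bot.grab_frame("top")
# gauge
pts=np.array([[429,297],[443,311.6],[485.6,247.4],[490,251],[424+.0,292],[449.4,316]])
print("gauge pts",np.round(p2w(f,pts[:4],.007)[:,:2],4).tolist())
a,b=p2w(f,[[436,304.3],[487.8,249.2]],.007)[:,:2]; print("mouth",a,"end",b,np.linalg.norm(b-a),np.degrees(np.arctan2(*(b-a)[::-1])))
# chest outer rim corners, order (x+,y-),(x-,y-),(x-,y+),(x+,y+)
c=p2w(f,[[206.7,186.7],[253.5,290],[90,366.5],[38.3,260]],.076)[:,:2]
m=np.array([[119,-188],[-119,-188],[-119,188],[119,188]])/1000
A,_=cv2.estimateAffinePartial2D(m,c); print(A, np.degrees(np.arctan2(A[1,0],A[0,0])),np.hypot(A[0,0],A[1,0])); print(np.round(c,3).tolist(),np.round(m@A[:,:2].T+A[:,2]-c,4).tolist())
# stubs by yellow dots at z .078
d=p2w(f,[[530/3+30,92/3+180],[574/3+30,184/3+180],[616/3+30,276/3+180]],.078)[:,:2]
print("dots",d.tolist(), ((d-A[:,2])@np.linalg.inv(A[:,:2]).T).tolist())
print(np.round(p2w(f,[[357,306],[325,254]],.018),3))
# segment bars by brightness
g=cv2.cvtColor(f["pixels"],cv2.COLOR_BGR2GRAY); print(g[306,357],g[254,325],g[250,388],g[270,350])
th=(g>140).astype(np.uint8)
n,l,st,ce=cv2.connectedComponentsWithStats(th)
for i in range(1,n):
    if 60<st[i,4]<3000: print(np.round(ce[i],1),st[i,4],np.round(rect(f,l==i,.018),3).tolist())
E
```

```text
gauge pts [[0.451, -0.3171], [0.4189, -0.3476], [0.5599, -0.444], [0.5519, -0.4537]]
mouth [ 0.4349383  -0.33235067] end [ 0.55591081 -0.44888605] 0.1679727424980254 -43.92972262432093Traceback (most recent call last):
  File "<stdin>", line 11, in <module>
cv2.error: OpenCV(4.12.0) /io/opencv/modules/calib3d/src/ptsetreg.cpp:1108: error: (-215:Assertion failed) count >= 0 && to.checkVector(2) == count in function 'estimateAffinePartial2D'
```

```bash
python3 - <<'E'
from h import *
f=bot.grab_frame("top")
c=np.ascontiguousarray(p2w(f,[[206.7,186.7],[253.5,290],[90,366.5],[38.3,260]],.076)[:,:2])
m=np.array([[119,-188],[-119,-188],[-119,188],[119,188]])/1000
A,_=cv2.estimateAffinePartial2D(m,c); print(A, np.degrees(np.arctan2(A[1,0],A[0,0])),np.hypot(A[0,0],A[1,0])); print(np.round(c,3).tolist(),np.round(m@A[:,:2].T+A[:,2]-c,4).tolist())
d=p2w(f,[[530/3+30,92/3+180],[574/3+30,184/3+180],[616/3+30,276/3+180]],.078)[:,:2]
print("dots",d.tolist(), np.round((d-A[:,2])@np.linalg.inv(A[:,:2]).T,4).tolist())
g=cv2.cvtColor(f["pixels"],cv2.COLOR_BGR2GRAY); print(g[306,357],g[254,325],g[250,388],g[270,350])
th=(g>140).astype(np.uint8)
n,l,st,ce=cv2.connectedComponentsWithStats(th)
for i in range(1,n):
    if 60<st[i,4]<3000: print(np.round(ce[i],1),st[i,4],np.round(rect(f,l==i,.018),3).tolist())
E
```

```text
[[ 0.89859824 -0.41478505  0.50001942]
 [ 0.41478505  0.89859824  0.27806556]] 24.777631857322344 0.9897097747214163
[[0.684, 0.159], [0.469, 0.061], [0.315, 0.392], [0.532, 0.501]] [[0.0012, -0.0001], [0.0017, -0.001], [0.0001, 0.0055], [-0.003, -0.0044]]
dots [[0.6335180052921355, 0.15791805180972704], [0.5699303018853509, 0.12726201321055455], [0.5065880804433799, 0.09809266136348183]] [[0.0716, -0.1668], [0.0003, -0.1679], [-0.0702, -0.1679]]
137 142 143 112
[425.1 195.8] 229 [0.673, -0.309, 97.27, 15.783, -25.017]
[576.6 217.2] 208 [0.62, -0.647, 152.343, 8.095, 28.229]
[286.6 211.9] 312 [0.637, -0.013, 95.527, 27.86, 87.179]
[220.4 240.6] 116 [0.574, 0.138, 29.871, 20.007, 22.033]
[378.3 253.2] 257 [0.552, -0.215, 91.879, 21.221, -69.272]
[326.6 253.2] 71 [0.547, -0.094, 39.166, 12.965, -83.366]
[234.6 271.5] 91 [0.508, 0.107, 23.247, 21.134, 26.622]
[494.2 323.8] 202 [0.393, -0.458, 130.867, 17.782, -18.29]
[511.9 330.1] 192 [0.377, -0.494, 132.075, 17.719, -29.939]
```

```bash
python3 - <<'E'
from h import *
f=bot.grab_frame("top")
q=p2w(f,[[360.7,255.2],[412.6,235.9],[416.3,246.3],[366.3,264.4]],.018)[:,:2]
print(q, q.mean(0), [np.linalg.norm(q[i]-q[(i+1)%4]) for i in range(4)], np.degrees(np.arctan2(*(q[0]+q[3]-q[1]-q[2])[::-1])))
plan(0.54,-0.19,0.13,109)
E
```

```text
[[ 0.54266782 -0.16626329]
 [ 0.5847552  -0.28022446]
 [ 0.56197618 -0.28813412]
 [ 0.5226134  -0.17838246]] [ 0.55300315 -0.22825108] [np.float64(0.12148454503710455), np.float64(0.024113195747059918), np.float64(0.11659697427690054), np.float64(0.02343191253026711)] 110.00573256731363
[[-0.67,-0.67,0.119,0,0,0.0038],[-0.686,-0.654,0.119,0,0,0.0038],[-0.701,-0.638,0.119,0,0,0.0038],[-0.716,-0.621,0.119,0,0,0.0038],[-0.731,-0.604,0.119,0,0,0.0038],[-0.745,-0.587,0.119,0,0,0.0038],[-0.758,-0.569,0.119,0,0,0.0038],[-0.772,-0.551,0.119,0,0,0.0038]]
[[-0.784,-0.532,0.119,0,0,0.0038],[-0.797,-0.514,0.119,0,0,0.0038],[-0.809,-0.495,0.119,0,0,0.0038],[-0.82,-0.475,0.119,0,0,0.0038],[-0.831,-0.456,0.119,0,0,0.0038],[-0.842,-0.436,0.119,0,0,0.0038],[-0.852,-0.416,0.119,0,0,0.0038],[-0.862,-0.396,0.119,0,0,0.0038]]
[[-0.871,-0.375,0.119,0,0,0.0038],[-0.879,-0.355,0.119,0,0,0.0038],[-0.887,-0.334,0.119,0,0,0.0038],[-0.895,-0.313,0.119,0,0,0.0038],[-0.902,-0.291,0.119,0,0,0.0038],[-0.909,-0.27,0.119,0,0,0.0038],[-0.915,-0.248,0.119,0,0,0.0038],[-0.921,-0.227,0.119,0,0,0.0038]]
[[-0.926,-0.205,0.119,0,0,0.0038],[-0.93,-0.183,0.119,0,0,0.0038],[-0.934,-0.161,0.119,0,0,0.0038],[-0.938,-0.139,0.119,0,0,0.0038],[-0.941,-0.116,0.119,0,0,0.0038],[-0.943,-0.094,0.119,0,0,0.0038],[-0.945,-0.072,0.119,0,0,0.0038],[-0.947,-0.049,0.119,0,0,0.0038]]
[[-0.948,-0.027,0.119,0,0,0.0038],[-0.948,-0.005,0.119,0,0,0.0038]]
```

```bash
cat >> h.py <<'E'
def plan2(tx,ty,tz,yaw_deg,p=None,yaw=None,turnlast=False,cap=.9):
    """turn rows then equal shift rows"""
    s=bot.observe()
    p=np.array(s["position"] if p is None else p,float); y=s["tool_rot"][2] if yaw is None else np.radians(yaw)
    y1=np.radians(yaw_deg)
    dy=(y1-y+np.pi)%(2*np.pi)-np.pi
    D=np.array([tx,ty,tz])-p
    yy=y if turnlast else y1
    X=np.array([np.cos(yy),np.sin(yy),0]);Y=np.array([np.sin(yy),-np.cos(yy),0])
    v=np.array([D@X,D@Y,-D[2]])/.025
    n=max(int(np.ceil(np.abs(v).max()/cap)),1); k=int(np.ceil(abs(np.degrees(dy))/10.3))
    a=f"turn {k} x rz={-dy/max(k,1)/2/np.pi:.4f}"; b=f"shift {n} x [{v[0]/n:.3f},{v[1]/n:.3f},{v[2]/n:.3f},0,0,0]"
    print(*( [b,a] if turnlast else [a,b]),sep="\n")
E
python3 -c "
from h import *
plan2(0.54,-0.19,0.13,110)"
```

```text
turn 5 x rz=0.0250
shift 36 x [-0.895,0.001,0.113,0,0,0]
```

```bash
python3 -m handwheel '[[0,0,0,0,0,0.025],[0,0,0,0,0,0.025],[0,0,0,0,0,0.025],[0,0,0,0,0,0.025],[0,0,0,0,0,0.025],[-0.9,0,0,0,0,0],[-0.9,0,0,0,0,0],[-0.9,0,0,0,0,0]]' -1 60
python3 -m handwheel '[[-0.9,0,0.12,0,0,0],[-0.9,0,0.12,0,0,0],[-0.9,0,0.12,0,0,0],[-0.9,0,0.12,0,0,0],[-0.9,0,0.12,0,0,0],[-0.9,0,0.12,0,0,0],[-0.9,0,0.12,0,0,0],[-0.9,0,0.12,0,0,0]]'
python3 -m handwheel '[[-0.9,0,0.12,0,0,0],[-0.9,0,0.12,0,0,0],[-0.9,0,0.12,0,0,0],[-0.9,0,0.12,0,0,0],[-0.9,0,0.12,0,0,0],[-0.9,0,0.12,0,0,0],[-0.9,0,0.12,0,0,0],[-0.9,0,0.12,0,0,0]]'
python3 -m handwheel '[[-0.9,0,0.12,0,0,0],[-0.9,0,0.12,0,0,0],[-0.9,0,0.12,0,0,0],[-0.9,0,0.12,0,0,0],[-0.9,0,0.12,0,0,0],[-0.9,0,0.12,0,0,0],[-0.9,0,0.12,0,0,0],[-0.9,0,0.12,0,0,0]]'
python3 -m handwheel '[[-0.9,0,0.12,0,0,0],[-0.9,0,0.12,0,0,0],[-0.9,0,0.12,0,0,0],[-0.9,0,0.12,0,0,0],[-0.9,0,0.12,0,0,0],[-0.9,0,0.12,0,0,0],[-0.9,0,0.12,0,0,0],[-0.9,0,0.12,0,0,0]]'
python3 - <<'E'
from h import *
f=bot.grab_frame("wrist"); cv2.imwrite("pics/w1.png",f["pixels"])
for n in ["stock_a_c","bar_n1_c","gauge"]:
  for d in bot.trace(f,n): print(n,d["score"],d["point"],np.round(rect(f,d["region"],.018),3))
E
```

```text
clock: 2.1
position: [0.2867, 0.5028, 0.2313]
tool_rot: [3.142, 0.0, 1.921]
force: [0.3, 1.0, -0.6]
grip_width: 0.0853
clock: 3.1
position: [0.3487, 0.333, 0.2071]
tool_rot: [3.142, -0.0, 1.921]
force: [0.4, 0.8, 0.4]
grip_width: 0.0855
clock: 4.1
position: [0.4103, 0.164, 0.1832]
tool_rot: [3.141, -0.0, 1.921]
force: [-0.1, 1.1, 0.4]
grip_width: 0.0852
clock: 5.1
position: [0.4718, -0.0051, 0.1592]
tool_rot: [3.142, 0.0, 1.921]
force: [-0.2, 1.3, 0.8]
grip_width: 0.0855
clock: 6.1
position: [0.5334, -0.1741, 0.1351]
tool_rot: [-3.142, 0.0, 1.921]
force: [-0.0, 0.2, 0.4]
grip_width: 0.0857
stock_a_c 0.78 [318.1, 292.9] [  0.553  -0.223 122.802  25.711 -69.773]
bar_n1_c 0.64 [376.4, 130.9] [  0.545  -0.089  58.556  19.896 -88.351]
bar_n1_c 0.64 [487.4, 259.6] [ 0.663 -0.145 66.078 23.348 22.613]
bar_n1_c 0.28 [320.8, 294.2] [  0.553  -0.223 124.593  26.37  -69.544]
gauge 0.92 [218.6, 394.3] [  0.499  -0.343  66.173  21.584 -47.94 ]
```

View pics/w1.png

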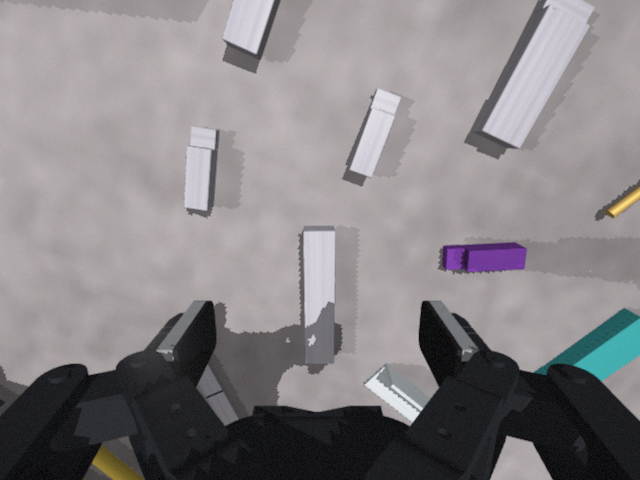

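```bash
python3 -c "
from h import *
plan2(0.541,-0.192,0.005,110)"
```

```text
turn 1 x rz=0.0001
shift 6 x [-0.136,0.006,0.867,0,0,0]
```

```bash
python3 -m handwheel '[[-0.136,0,0.87,0,0,0],[-0.136,0,0.87,0,0,0],[-0.136,0,0.87,0,0,0],[-0.136,0,0.87,0,0,0],[-0.136,0,0.87,0,0,0],[-0.136,0,0.85,0,0,0]]' -1 60
python3 -m handwheel '[[0,0,0,0,0,0],[0,0,0,0,0,0],[0,0,0,0,0,0],[0,0,0,0,0,0],[0,0,0,0,0,0],[0,0,0,0,0,0]]' 1 60
python3 -m handwheel '[[0,0,-0.1,0,0,0],[0,0,-0.2,0,0,0],[0,0,-0.3,0,0,0],[0,0,-0.2,0,0,0],[0,0,0,0,0,0]]'
python3 - <<'E'
from h import *
f=bot.grab_frame("wrist"); cv2.imwrite("pics/w2.png",f["pixels"])
E
```

```text
clock: 7.05
position: [0.5406, -0.1911, 0.0048]
tool_rot: [3.141, -0.0, 1.922]
force: [0.8, -0.5, -0.7]
grip_width: 0.0856
clock: 7.8
position: [0.5413, -0.1918, 0.0064]
tool_rot: [3.14, 0.0, 1.922]
force: [-1.4, 1.8, 12.2]
grip_width: 0.0231
clock: 8.43
position: [0.541, -0.192, 0.0258]
tool_rot: [3.141, 0.0, 1.921]
force: [0.1, -0.4, -3.2]
grip_width: 0.0232
```

View pics/w2.png

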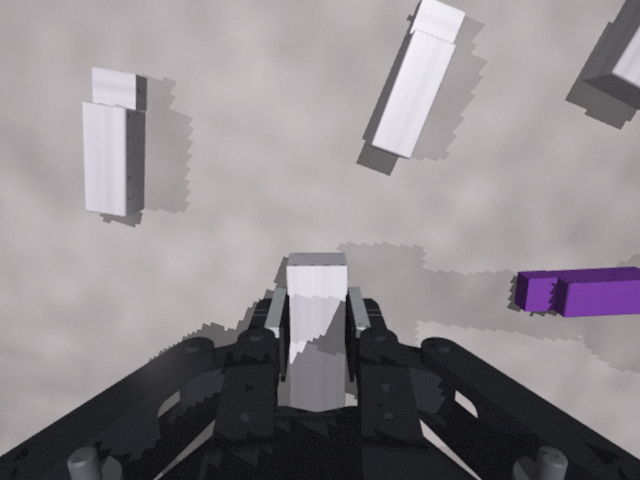

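```bash
cat > gfit.py <<'E'
from h import *
from scipy.optimize import minimize
f=bot.grab_frame("top")
im=cv2.GaussianBlur(cv2.cvtColor(cv2.imread("pics/top0.png"),cv2.COLOR_BGR2GRAY),(0,0),0.7).astype(np.float32)
def polys(e=0):
    s=(21-7)/170
    L=np.array([[0,21],[170,7],[170,25],[0,39]])
    return L
# sample points inside fences and outside margins
xs=np.linspace(4,166,80)
def half(x): return 21-14*x/170
ins=[];out=[]
for sgn in (1,-1):
    for x in xs:
        for d in (3,6,9,12,15): ins.append((x,sgn*(half(x)+d)))
        for d in (-3,-5) : 
            if half(x)>8: out.append((x,sgn*(half(x)+d)))
        out.append((x,sgn*(half(x)+22))); out.append((x,sgn*(half(x)+24)))
    for d in (3,6,9,12,15):
        out.append((-3,sgn*(21+d))); out.append((-5,sgn*(21+d)))
        
for yv in np.linspace(-22,22,15): out.append((170+24,yv)); ins.append((176,yv)); ins.append((182,yv))
ins=np.array(ins)/1000; out=np.array(out)/1000
def samp(P,p):
    c,s=np.cos(p[2]),np.sin(p[2]); W=P@np.array([[c,s],[-s,c]])+p[:2]
    px=w2p(f,np.c_[W,np.full(len(W),.007)])
    return cv2.remap(im,px[:,0].astype(np.float32).reshape(-1,1),px[:,1].astype(np.float32).reshape(-1,1),cv2.INTER_LINEAR).ravel()
def cost(q):
    p=[q[0]/1000,q[1]/1000,q[2]/100]
    return -(samp(ins,p).mean()-samp(out,p).mean())
best=None
for a in (-43,-45,-47):
    for dx in (-4,0,4):
        r=minimize(cost,[435+dx,-330,np.radians(a)*100],method="Nelder-Mead",options=dict(xatol=.01,fatol=.001,maxiter=2000))
        if best is None or r.fun<best.fun: best=r
        print(round(r.fun,2),np.round(r.x[:2],1),np.degrees(r.x[2]/100).round(2))
E
python3 gfit.py
```

```text
-25.18 [ 436.  -330.2] -43.8
-25.18 [ 436.  -330.2] -43.79
-25.18 [ 436.1 -330.4] -43.77
-25.18 [ 436.  -330.2] -43.8
-25.18 [ 435.9 -330.1] -43.82
-25.18 [ 436.  -330.3] -43.77
-25.18 [ 436.  -330.2] -43.79
-25.18 [ 435.9 -330.2] -43.77
-25.18 [ 436.  -330.2] -43.81
```

```bash
python3 -c "
from h import *
plan2(0.3602,-0.2573,0.045,136.2)"
```

```text
turn 3 x rz=-0.0242
shift 8 x [0.425,-0.861,-0.099,0,0,0]
```

```bash
python3 -m handwheel '[[0,0,-0.8,0,0,0],[0,0,0,0,0,-0.0242],[0,0,0,0,0,-0.0242],[0,0,0,0,0,-0.0242],[0.425,-0.861,0,0,0,0],[0.425,-0.861,0,0,0,0],[0.425,-0.861,0,0,0,0],[0.425,-0.861,0,0,0,0]]'
python3 -m handwheel '[[0.425,-0.861,0,0,0,0],[0.425,-0.861,0,0,0,0],[0.425,-0.861,0,0,0,0],[0.425,-0.861,0,0,0,0],[0,0,0,0,0,0],[0,0,0,0,0,0]]'
python3 - <<'E'
from h import *
plan2(0.3602,-0.2573,0.0065,136.2)
f=bot.grab_frame("top"); cv2.imwrite("pics/t1.png",cv2.resize(f["pixels"][180:400,280:540],None,fx=3,fy=2.7,interpolation=cv2.INTER_CUBIC))
E
```

```text
clock: 9.52
position: [0.45, -0.2253, 0.0464]
tool_rot: [-3.141, 0.001, 2.377]
force: [-0.7, -0.7, -5.2]
grip_width: 0.0233
clock: 10.28
position: [0.3611, -0.2577, 0.046]
tool_rot: [3.141, 0.001, 2.378]
force: [-0.5, -0.9, -4.5]
grip_width: 0.0233
turn 1 x rz=0.0001
shift 2 x [0.018,-0.006,0.790,0,0,0]
```

View pics/t1.png

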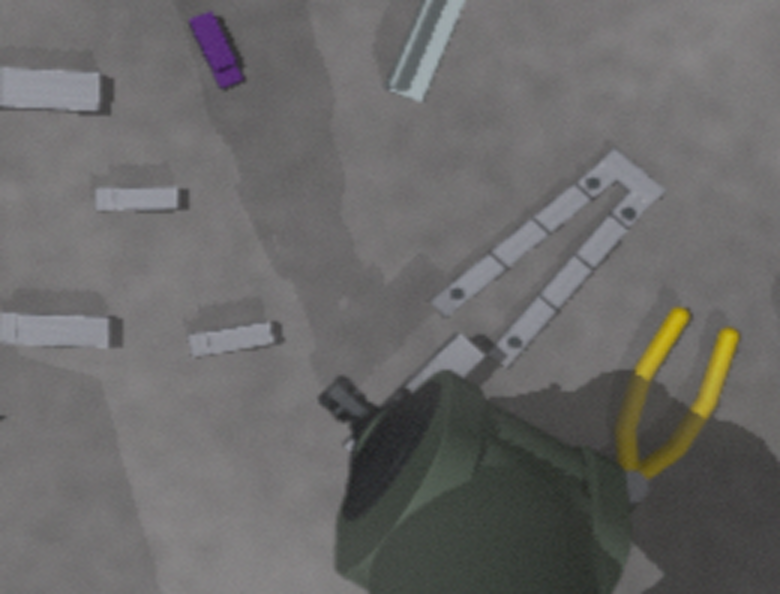

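```bash
python3 -m handwheel '[[0.02,0,0.7,0,0,0],[0.02,0,0.6,0,0,0],[0,0,0.3,0,0,0],[0,0,0,0,0,0]]'
python3 -m handwheel '[[-0.4,0,0,0,0,0],[-0.5,0,0,0,0,0],[-0.5,0,0,0,0,0],[-0.5,0,0,0,0,0],[-0.4,0,0,0,0,0],[0,0,0,0,0,0]]'
python3 - <<'E'
from h import *
plan2(0.436-.018*.7218, -0.330+.018*.6921,0.0065,136.2)
f=bot.grab_frame("top"); cv2.imwrite("pics/t2.png",cv2.resize(f["pixels"][220:340,380:520],None,fx=5,fy=5,interpolation=cv2.INTER_CUBIC))
E
```

```text
clock: 10.82
position: [0.36, -0.2567, 0.0051]
tool_rot: [3.141, 0.0, 2.378]
force: [1.1, 0.7, -1.4]
grip_width: 0.023
clock: 11.58
position: [0.4017, -0.2972, 0.0053]
tool_rot: [3.141, 0.001, 2.377]
force: [0.5, -0.4, -2.6]
grip_width: 0.0233
turn 1 x rz=0.0000
shift 2 x [-0.589,0.001,-0.024,0,0,0]
```

View pics/t2.png

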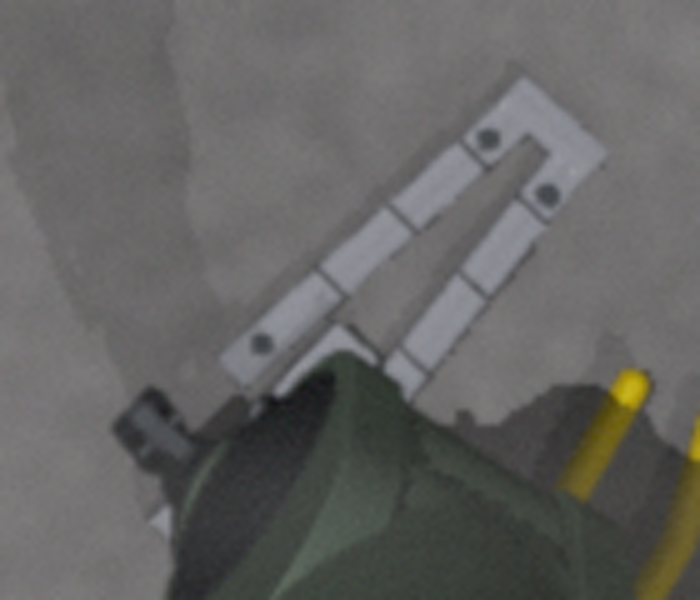

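```bash
python3 -m handwheel '[[-0.4,0,0,0,0,0],[-0.4,0,0,0,0,0],[-0.4,0,0,0,0,0],[0,0,0,0,0,0]]'
python3 -m handwheel '[[0,0,0,0,0,0],[0,0,0,0,0,0],[0,0,0,0,0,0]]' -0.4
python3 -m handwheel '[[0,0,-0.6,0,0,0],[0,0,-0.9,0,0,0],[0,0,-0.9,0,0,0],[1,0,-0.5,0,0,0],[1,0,0,0,0,0],[1,0,0,0,0,0],[0,0,0,0,0,0]]'
python3 - <<'E'
from h import *
f=bot.grab_frame("top"); cv2.imwrite("pics/t3.png",cv2.resize(f["pixels"][220:340,380:520],None,fx=5,fy=5,interpolation=cv2.INTER_CUBIC))
E
```

```text
clock: 12.12
position: [0.4235, -0.318, 0.0053]
tool_rot: [3.141, 0.001, 2.377]
force: [1.0, -0.6, -2.2]
grip_width: 0.0233
clock: 12.5
position: [0.4226, -0.3172, 0.0054]
tool_rot: [-3.142, -0.0, 2.378]
force: [0.1, 0.7, 0.1]
grip_width: 0.0598
clock: 13.38
position: [0.3678, -0.2647, 0.0788]
tool_rot: [3.141, -0.0, 2.378]
force: [0.1, -0.4, 0.7]
grip_width: 0.0599
```

View pics/t3.png

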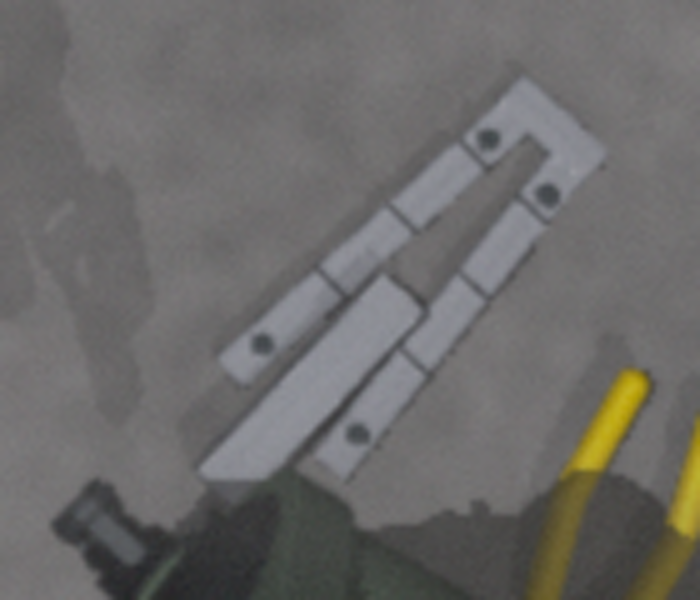

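```bash
cat >> h.py <<'E'
GM=np.array([.436,-.330]); GY=np.radians(-43.8)
def togauge(w): 
    d=np.atleast_2d(w)[:,:2]-GM; c,s=np.cos(GY),np.sin(GY); return np.c_[d[:,0]*c+d[:,1]*s,-d[:,0]*s+d[:,1]*c]
def fromgauge(x,y=0):
    c,s=np.cos(GY),np.sin(GY); return GM+np.array([x*c-y*s,x*s+y*c])
E
python3 - <<'E'
from h import *
f=bot.grab_frame("top")
print(togauge(p2w(f,[[457.6,275],[464.4,281.6],[419.8,314.2]],.018)))
w=fromgauge(-.075); plan2(w[0],w[1],.012,136.2); print(w, togauge(bot.observe()["position"]))
E
```

```text
[[ 0.07890299  0.00894078]
 [ 0.07870427 -0.01169518]
 [-0.04039354  0.01066032]]
turn 1 x rz=0.0001
shift 3 x [-0.235,-0.001,0.888,0,0,0]
[ 0.38186798 -0.27808926] [[-9.26590481e-02  7.42547320e-05]]
```

```bash
python3 -m handwheel '[[0,0,0.9,0,0,0],[0,0,0.9,0,0,0],[0,0,0.9,0,0,0],[-0.5,0,0,0,0,0],[-0.5,0,0,0,0,0],[-0.4,0,0,0,0,0],[0,0,0,0,0,0]]' 1
python3 -m handwheel '[[-0.25,0,0,0,0,0],[-0.25,0,0,0,0,0],[-0.25,0,0,0,0,0],[-0.25,0,0,0,0,0],[0,0,0,0,0,0]]'
python3 - <<'E'
from h import *
print(togauge(bot.observe()["position"]))
f=bot.grab_frame("top"); cv2.imwrite("pics/t4.png",cv2.resize(f["pixels"][220:340,380:520],None,fx=5,fy=5,interpolation=cv2.INTER_CUBIC))
E
```

```text
clock: 14.35
position: [0.3947, -0.2904, 0.0109]
tool_rot: [3.141, 0.002, 2.377]
force: [-0.4, 0.6, 1.3]
grip_width: 0.0001
clock: 14.98
position: [0.4125, -0.3075, 0.0103]
tool_rot: [3.141, 0.001, 2.377]
force: [0.3, -0.5, -0.3]
grip_width: -0.0002
[[-3.25208699e-02 -3.25696864e-05]]
```

View pics/t4.png

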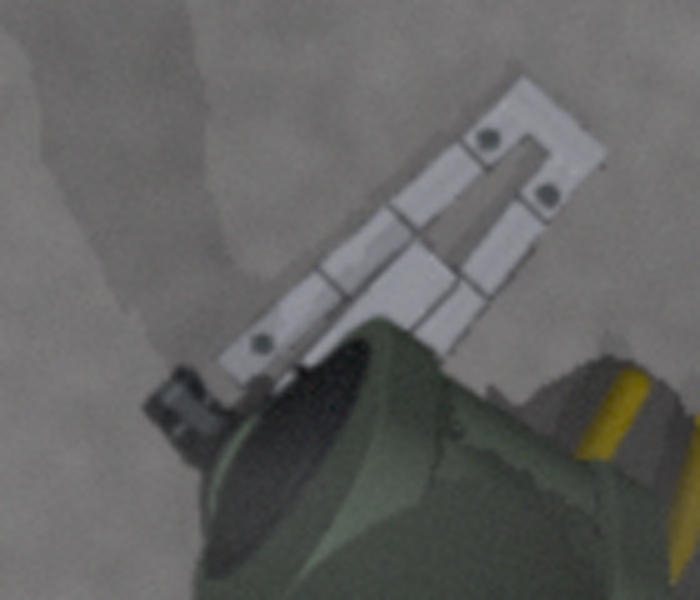

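```bash
python3 -m handwheel '[[-0.1,0,0,0,0,0],[-0.1,0,0,0,0,0],[0,0,0,0,0,0]]'
python3 -m handwheel '[[-0.1,0,0,0,0,0],[0,0,0,0,0,0]]'
python3 -m handwheel '[[-0.1,0,0,0,0,0],[0,0,0,0,0,0]]'
python3 - <<'E'
from h import *
print(togauge(bot.observe()["position"]))
f=bot.grab_frame("top"); cv2.imwrite("pics/t5.png",cv2.resize(f["pixels"][220:340,380:520],None,fx=5,fy=5,interpolation=cv2.INTER_CUBIC))
E
```

```text
clock: 15.4
position: [0.4156, -0.3105, 0.0103]
tool_rot: [3.142, 0.0, 2.377]
force: [-1.2, 0.3, -0.5]
grip_width: 0.0001
clock: 15.65
position: [0.4172, -0.312, 0.0103]
tool_rot: [-3.142, -0.0, 2.378]
force: [-3.7, 3.0, 1.3]
grip_width: -0.0001
clock: 15.9
position: [0.4181, -0.313, 0.0102]
tool_rot: [-3.141, -0.003, 2.378]
force: [-7.2, 6.9, 6.8]
grip_width: -0.0002
[[-0.02467308 -0.00016687]]
```

View pics/t5.png

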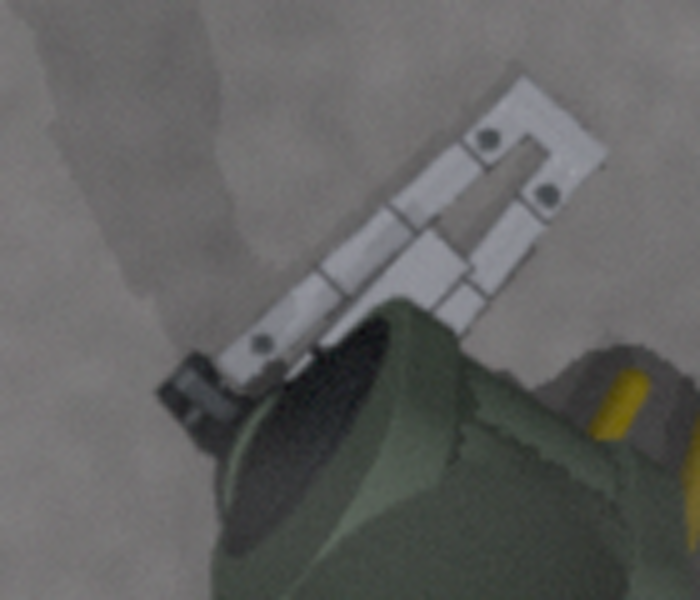

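```bash
python3 -m handwheel '[[-0.1,0,0,0,0,0],[0,0,0,0,0,0]]'
python3 -m handwheel '[[-0.06,0,0,0,0,0],[0,0,0,0,0,0],[0,0,0,0,0,0]]'
python3 -m handwheel '[[0.5,0,0,0,0,0],[0.9,0,-0.4,0,0,0],[0.9,0,-0.9,0,0,0],[0.8,0,-0.9,0,0,0],[0,0,-0.9,0,0,0],[0,0,0,0,0,0]]' -0.4
python3 - <<'E'
from h import *
f=bot.grab_frame("top"); cv2.imwrite("pics/t6.png",cv2.resize(f["pixels"][220:340,380:520],None,fx=5,fy=5,interpolation=cv2.INTER_CUBIC))
for n in ["stock_a_c"]:
  for d in bot.trace(f,n): print(n,d["score"],d["point"],np.round(rect(f,d["region"],.018),3))
E
```

```text
clock: 16.2
position: [0.4188, -0.3138, 0.01]
tool_rot: [-3.141, -0.005, 2.378]
force: [-13.1, 13.0, 12.7]
grip_width: 0.0001
clock: 16.58
position: [0.419, -0.3142, 0.0099]
tool_rot: [-3.141, -0.007, 2.378]
force: [-17.0, 17.5, 18.4]
grip_width: 0.0004
clock: 17.32
position: [0.3671, -0.2636, 0.0892]
tool_rot: [3.141, 0.004, 2.378]
force: [0.5, -0.6, 0.1]
grip_width: 0.0598
stock_a_c 0.54 [289.0, 217.6] [ 6.35000e-01 -1.20000e-02  1.00149e+02  3.50050e+01 -8.99830e+01]
```

View pics/t6.png

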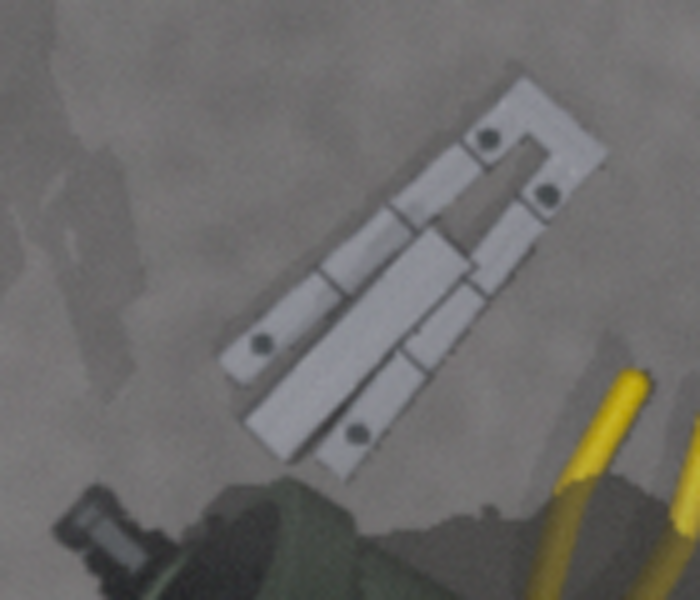

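```bash
python3 - <<'E'
from h import *
f=bot.grab_frame("top")
q=np.array([[432,225],[470,265],[290,462],[245,420]])/5+[380,220]
w=p2w(f,q,.018); g=togauge(w); print(g.round(4).tolist(), g.mean(0), w.mean(0))
d=(g[0]+g[1]-g[2]-g[3])/2; print(np.degrees(np.arctan2(d[1],d[0])))
t=fromgauge(-.0); t=w.mean(0)[:2]+(fromgauge(-.05)-fromgauge(0)); print(t); plan2(t[0],t[1],.0065,136.2)
E
```

```text
[[0.1082, 0.0098], [0.107, -0.0142], [-0.0101, -0.0155], [-0.0104, 0.0112]] [ 0.04867717 -0.00215176] [ 0.46964392 -0.36524462  0.018     ]
-0.016634120612986854
[ 0.43355591 -0.33063746]
turn 1 x rz=0.0001
shift 5 x [-0.764,-0.017,0.647,0,0,0]
```

```bash
python3 - <<'E'
from h import *
plan2(.4696,-.3652,.06,136.2)
f=bot.grab_frame("wrist"); cv2.imwrite("pics/w3.png",f["pixels"])
E
```

```text
turn 1 x rz=0.0001
shift 7 x [-0.831,-0.012,0.157,0,0,0]
```

View pics/w3.png

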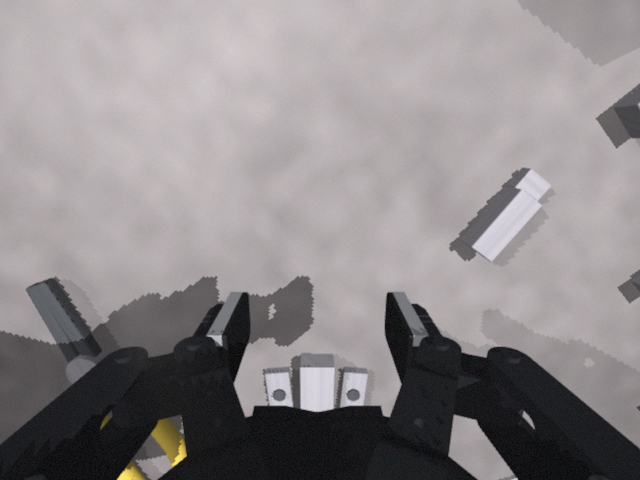

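```bash
python3 -m handwheel '[[-0.83,0,0.1,0,0,0],[-0.83,0,0.1,0,0,0],[-0.83,0,0.1,0,0,0],[-0.83,0,0.1,0,0,0],[-0.83,0,0.1,0,0,0],[-0.83,0,0.1,0,0,0],[-0.83,0,0.1,0,0,0],[0,0,0.6,0,0,0]]'
python3 -m handwheel '[[0,0,0.9,0,0,0],[0,0,0.9,0,0,0],[0,0,0.1,0,0,0],[0,0,0,0,0,0]]'
python3 - <<'E'
from h import *
plan2(.4696,-.3652,.0095,136.2)
E
```

```text
clock: 18.52
position: [0.4716, -0.3643, 0.0544]
tool_rot: [3.142, 0.001, 2.377]
force: [-0.2, 0.8, 0.2]
grip_width: 0.0598
clock: 19.02
position: [0.4705, -0.3633, 0.0077]
tool_rot: [-3.141, -0.001, 2.378]
force: [0.7, -0.4, 1.0]
grip_width: 0.0596
turn 1 x rz=0.0001
shift 1 x [-0.026,-0.081,-0.072,0,0,0]
```

```bash
python3 -m handwheel '[[0,0,-0.1,0,0,0],[0,0,0,0,0,0]]'
python3 -m handwheel '[[0,0,0,0,0,0],[0,0,0,0,0,0],[0,0,0,0,0,0],[0,0,0,0,0,0],[0,0,0,0,0,0]]' 1 80
python3 -m handwheel '[[0,0,-0.1,0,0,0],[0,0,-0.2,0,0,0],[0,0,-0.5,0,0,0],[0,0,-0.9,0,0,0],[0,0,-0.9,0,0,0],[0,0,-0.9,0,0,0],[0,0,-0.9,0,0,0],[0,0,-0.9,0,0,0]]'
python3 - <<'E'
from h import *
f=bot.grab_frame("wrist"); cv2.imwrite("pics/w4.png",f["pixels"])
C=np.array([.4995,.279]);a=np.radians(25)
def tray(u,v): return C+u*np.array([np.cos(a),np.sin(a)])+v*np.array([-np.sin(a),np.cos(a)])
t=tray(-.070,.035); print(t); plan2(t[0],t[1],.14,115)
E
```

```text
clock: 19.27
position: [0.4713, -0.3638, 0.0112]
tool_rot: [3.141, 0.001, 2.378]
force: [0.3, 0.6, -0.5]
grip_width: 0.0598
clock: 19.9
position: [0.4708, -0.3636, 0.0108]
tool_rot: [-3.142, 0.0, 2.377]
force: [-2.8, 2.0, 11.4]
grip_width: 0.022
clock: 20.9
position: [0.4709, -0.3633, 0.1445]
tool_rot: [3.141, 0.001, 2.378]
force: [0.5, -0.6, -3.5]
grip_width: 0.0219
[0.42126682 0.28113749]
turn 3 x rz=0.0197
shift 27 x [0.898,0.336,0.011,0,0,0]
```

View pics/w4.png

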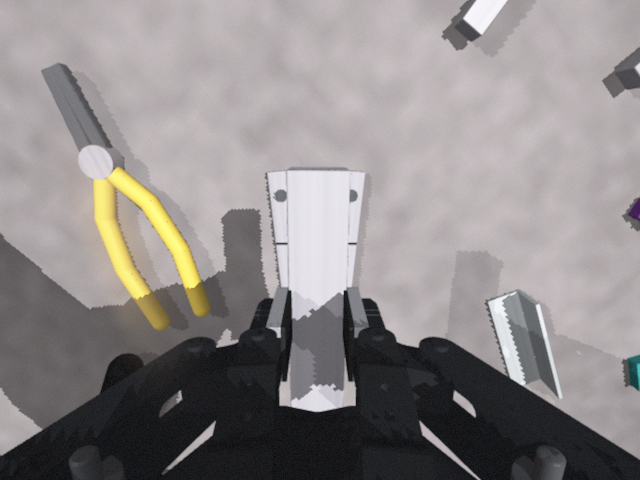

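```bash
python3 -m handwheel '[[0,0,0,0,0,0.0197],[0,0,0,0,0,0.0197],[0,0,0,0,0,0.0197],[0.9,0.336,0,0,0,0],[0.9,0.336,0,0,0,0],[0.9,0.336,0,0,0,0],[0.9,0.336,0,0,0,0],[0.9,0.336,0,0,0,0]]'
python3 -m handwheel '[[0.9,0.336,0,0,0,0],[0.9,0.336,0,0,0,0],[0.9,0.336,0,0,0,0],[0.9,0.336,0,0,0,0],[0.9,0.336,0,0,0,0],[0.9,0.336,0,0,0,0],[0.9,0.336,0,0,0,0],[0.9,0.336,0,0,0,0]]'
python3 -m handwheel '[[0.9,0.336,0,0,0,0],[0.9,0.336,0,0,0,0],[0.9,0.336,0,0,0,0],[0.9,0.336,0,0,0,0],[0.9,0.336,0,0,0,0],[0.9,0.336,0,0,0,0],[0.9,0.336,0,0,0,0],[0.9,0.336,0,0,0,0]]'
python3 -m handwheel '[[0.9,0.336,0,0,0,0],[0.9,0.336,0,0,0,0],[0.9,0.336,0,0,0,0],[0.9,0.336,0,0,0,0],[0.9,0.336,0,0,0,0],[0.9,0.336,0,0,0,0],[0,0,0,0,0,0],[0,0,0,0,0,0]]'
cat >> h.py <<'E'
TC=np.array([.4995,.279]);TA=np.radians(25)
def tray(u,v): return TC+u*np.array([np.cos(TA),np.sin(TA)])+v*np.array([-np.sin(TA),np.cos(TA)])
def totray(w):
    d=np.atleast_2d(w)[:,:2]-TC; c,s=np.cos(TA),np.sin(TA); return np.c_[d[:,0]*c+d[:,1]*s,-d[:,0]*s+d[:,1]*c]
E
python3 - <<'E'
from h import *
t=tray(-.070,.035); print(totray(bot.observe()["position"])); plan2(t[0],t[1],.079,115)
f=bot.grab_frame("wrist"); cv2.imwrite("pics/w5.png",f["pixels"])
E
```

```text
clock: 21.95
position: [0.4614, -0.2428, 0.143]
tool_rot: [3.141, 0.0, 2.006]
force: [-0.1, 0.2, -4.2]
grip_width: 0.0224
clock: 22.95
position: [0.4464, -0.0513, 0.1431]
tool_rot: [3.141, 0.0, 2.006]
force: [0.5, -0.4, -5.3]
grip_width: 0.0223
clock: 23.95
position: [0.4314, 0.1403, 0.1431]
tool_rot: [3.141, -0.0, 2.006]
force: [-0.7, -0.3, -3.6]
grip_width: 0.0225
clock: 24.95
position: [0.4202, 0.2825, 0.1429]
tool_rot: [-3.141, 0.0, 2.006]
force: [0.2, -0.2, -3.8]
grip_width: 0.0219
[[-0.07038907  0.03666298]]
turn 1 x rz=-0.0002
shift 3 x [-0.022,0.005,0.851,0,0,0]
```

View pics/w5.png

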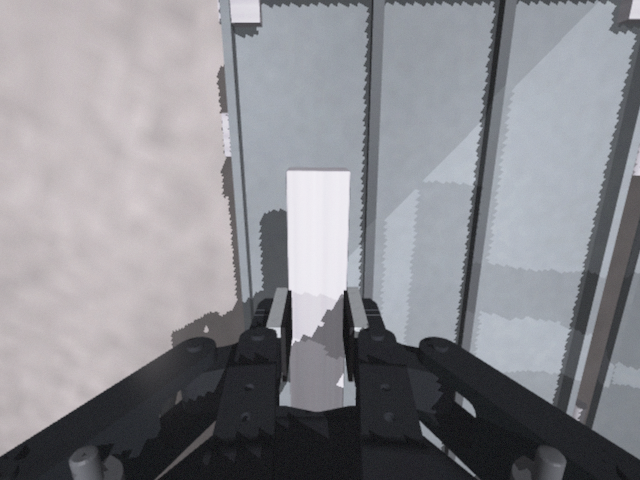

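```bash
python3 -m handwheel '[[0,0,0.8,0,0,0],[0,0,0.8,0,0,0],[0,0,0.6,0,0,0],[0,0,0.3,0,0,0],[0,0,0,0,0,0]]'
python3 -m handwheel '[[0,0,0.04,0,0,0],[0,0,0,0,0,0]]'
```

```text
clock: 25.62
position: [0.4203, 0.2827, 0.0801]
tool_rot: [-3.141, 0.0, 2.006]
force: [0.4, 0.4, -3.9]
grip_width: 0.0218
clock: 25.88
position: [0.4204, 0.2831, 0.0797]
tool_rot: [3.141, -0.0, 2.006]
force: [-0.1, -0.0, -4.3]
grip_width: 0.0219
```

```bash
python3 -m handwheel '[[0,0,0.06,0,0,0],[0,0,0.05,0,0,0],[0,0,0,0,0,0]]'
python3 -m handwheel '[[0,0,0,0,0,0],[0,0,0,0,0,0]]' 0.1
python3 -m handwheel '[[0,0,-0.5,0,0,0],[0,0,-0.9,0,0,0],[0,0,-0.9,0,0,0],[0,0,-0.9,0,0,0],[0,0,0,0,0,0]]'
python3 - <<'E'
from h import *
f=bot.grab_frame("wrist"); cv2.imwrite("pics/w6.png",f["pixels"])
plan2(0.442,-0.005,.14,90)
E
```

```text
clock: 26.25
position: [0.4203, 0.2831, 0.0768]
tool_rot: [3.141, -0.0, 2.006]
force: [-2.2, -1.0, 5.3]
grip_width: 0.0225
clock: 26.5
position: [0.4204, 0.2831, 0.0766]
tool_rot: [3.141, -0.0, 2.006]
force: [0.7, -0.1, -0.2]
grip_width: 0.0385
clock: 27.12
position: [0.4211, 0.2836, 0.1586]
tool_rot: [3.138, -0.001, 2.006]
force: [-0.7, -0.0, -0.4]
grip_width: 0.0384
turn 3 x rz=0.0231
shift 13 x [-0.887,0.066,0.054,0,0,0]
```

View pics/w6.png

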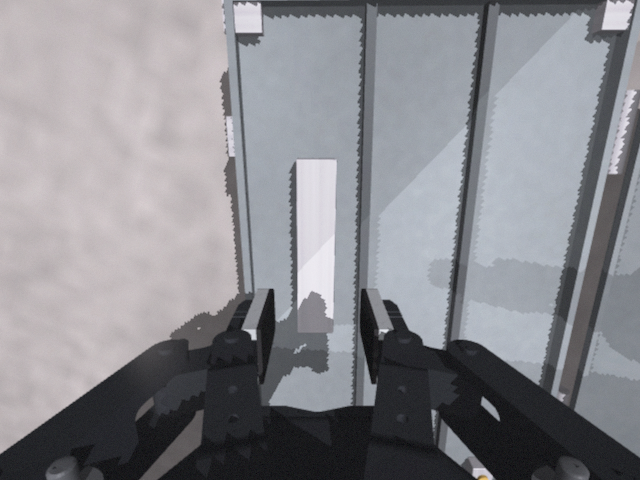

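```bash
cat >> h.py <<'E'
def topbars(roi=(225,120,440,330),th=127):
    f=bot.grab_frame("top"); g=cv2.GaussianBlur(cv2.cvtColor(f["pixels"],cv2.COLOR_BGR2GRAY),(0,0),.6)
    hsv=cv2.cvtColor(f["pixels"],cv2.COLOR_BGR2HSV)
    m=((g>th)&(hsv[...,1]<60)).astype(np.uint8); x0,y0,x1,y1=roi; k=np.zeros_like(m); k[y0:y1,x0:x1]=m[y0:y1,x0:x1]
    n,l,st,ce=cv2.connectedComponentsWithStats(k)
    for i in range(1,n):
        if 60<st[i,4]<1500: print(np.round(ce[i],1),st[i,4],np.round(rect(f,l==i,.018),3).tolist())
    return f
E
python3 - <<'E'
from h import *
f=topbars(); cv2.imwrite("pics/t7.png",f["pixels"])
for n in ["bar_n1_c","bar_m1_c","bar_w1_c"]:
  for d in bot.trace(f,n): print(n,round(d["score"],2),np.round(d["point"]),np.round(rect(f,d["region"],.018),3))
E
```

```text
[418.4 190.3] 74 [0.686, -0.295, 97.607, 3.753, -21.7]
[425.3 195.9] 271 [0.675, -0.308, 101.194, 23.541, -26.63]
[289.7 212.3] 634 [0.637, -0.012, 98.152, 30.825, 86.828]
[324.8 253. ] 209 [0.548, -0.088, 56.606, 17.411, 89.945]
[234.9 271.4] 93 [0.508, 0.106, 24.123, 21.183, 23.414]
[306.6 301.6] 183 [0.441, -0.043, 50.533, 23.79, 81.717]
[356.2 305.3] 211 [0.434, -0.156, 58.909, 17.143, -80.236]
bar_n1_c 0.69 [325. 252.] [  0.547  -0.088  57.317  18.647 -87.066]
bar_n1_c 0.67 [348. 199.] [ 0.667 -0.146 60.812 22.617 26.291]
bar_n1_c 0.34 [234. 271.] [ 0.508  0.106 25.219 23.083 26.721]
bar_m1_c 0.65 [295. 303.] [ 4.4200e-01 -2.9000e-02  8.0650e+01  2.9366e+01  8.6437e+01]
bar_w1_c 0.88 [380. 140.] [  0.805  -0.199 100.968  37.481  65.523]
bar_w1_c 0.73 [288. 214.] [ 6.3600e-01 -1.1000e-02  9.8625e+01  3.1676e+01  8.8377e+01]
```

View pics/t7.png

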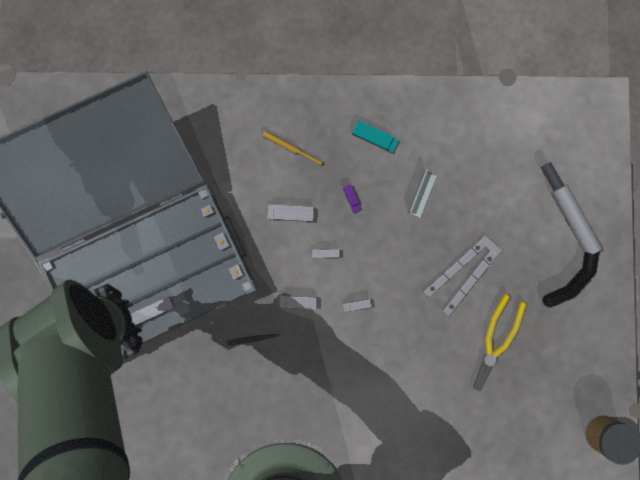

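```bash
python3 - <<'E'
from h import *
plan2(0.442,-0.033,.1,88)
E
```

```text
turn 3 x rz=0.0249
shift 14 x [-0.899,0.094,0.160,0,0,0]
```

```bash
python3 -m handwheel '[[0,0,0,0,0,0.0249],[0,0,0,0,0,0.0249],[0,0,0,0,0,0.0249],[-0.9,0.094,0,0,0,0],[-0.9,0.094,0,0,0,0],[-0.9,0.094,0,0,0,0],[-0.9,0.094,0,0,0,0],[-0.9,0.094,0,0,0,0]]' -0.5
python3 -m handwheel '[[-0.9,0.094,0,0,0,0],[-0.9,0.094,0,0,0,0],[-0.9,0.094,0.1,0,0,0],[-0.9,0.094,0.3,0,0,0],[-0.9,0.094,0.6,0,0,0],[-0.9,0.094,0.6,0,0,0],[-0.9,0.094,0.6,0,0,0],[-0.9,0.094,0.6,0,0,0]]'
python3 -m handwheel '[[-0.9,0.094,0,0,0,0],[0,0,0,0,0,0]]'
python3 - <<'E'
from h import *
f=bot.grab_frame("wrist"); cv2.imwrite("pics/w7.png",f["pixels"])
for n in ["bar_m1_c"]:
  for d in bot.trace(f,n): print(n,d["score"],d["point"],np.round(rect(f,d["region"],.018),3))
plan2(0.442,-0.033,.008,88)
E
```

```text
clock: 28.38
position: [0.428, 0.1683, 0.1563]
tool_rot: [-3.141, 0.001, 1.538]
force: [1.1, 0.0, -0.4]
grip_width: 0.0643
clock: 29.38
position: [0.4403, -0.0119, 0.0859]
tool_rot: [-3.141, 0.0, 1.539]
force: [0.6, 0.6, -0.0]
grip_width: 0.0637
clock: 29.62
position: [0.4417, -0.0352, 0.0863]
tool_rot: [-3.141, 0.001, 1.536]
force: [-0.4, -0.0, -0.2]
grip_width: 0.0642
bar_m1_c 0.9 [315.5, 240.9] [ 4.4000e-01 -2.7000e-02  8.0821e+01  2.5746e+01  8.7877e+01]
turn 1 x rz=0.0002
shift 4 x [0.003,-0.000,0.785,0,0,0]
```

View pics/w7.png

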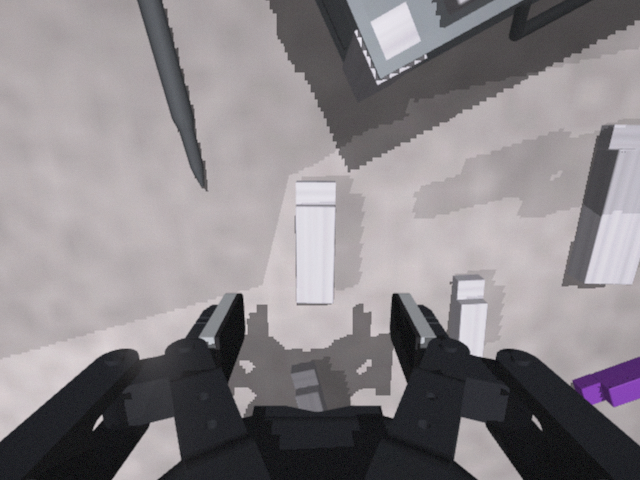

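```bash
python3 -m handwheel '[[0,0,0.785,0,0,0],[0,0,0.785,0,0,0],[0,0,0.785,0,0,0],[0,0,0.785,0,0,0],[0,0,0,0,0,0]]'
python3 -m handwheel '[[0,0,0,0,0,0],[0,0,0,0,0,0],[0,0,0,0,0,0],[0,0,0,0,0,0],[0,0,0,0,0,0]]' 1 80
python3 -m handwheel '[[0,0,-0.3,0,0,0],[0,0,-0.9,0,0,0],[0,0,-0.9,0,0,0],[0,0,-0.9,0,0,0],[0,0,-0.9,0,0,0],[0,0,-0.9,0,0,0],[0,0,-0.6,0,0,0],[0,0,0,0,0,0]]'
python3 - <<'E'
from h import *
t=tray(-.070,-.10); plan2(t[0],t[1],.142,115)
E
```

```text
clock: 30.35
position: [0.4416, -0.0324, 0.0073]
tool_rot: [-3.139, -0.0, 1.538]
force: [0.2, -0.3, 0.2]
grip_width: 0.064
clock: 30.98
position: [0.4428, -0.0328, 0.0091]
tool_rot: [3.141, -0.0, 1.537]
force: [-4.5, 0.6, 20.9]
grip_width: 0.0225
clock: 31.98
position: [0.4429, -0.0328, 0.1441]
tool_rot: [3.139, -0.0, 1.537]
force: [-0.3, 0.0, -2.6]
grip_width: 0.0225
turn 3 x rz=-0.0249
shift 8 x [0.793,0.565,0.010,0,0,0]
```

```bash
python3 -m handwheel '[[0,0,0,0,0,-0.0249],[0,0,0,0,0,-0.0249],[0,0,0,0,0,-0.0249],[0.793,0.565,0,0,0,0],[0.793,0.565,0,0,0,0],[0.793,0.565,0,0,0,0],[0.793,0.565,0,0,0,0],[0.793,0.565,0,0,0,0]]'
python3 -m handwheel '[[0.793,0.565,0,0,0,0],[0.793,0.565,0,0,0,0],[0.793,0.565,0,0,0,0],[0,0,0,0,0,0],[0,0,0,0,0,0]]'
python3 - <<'E'
from h import *
print(totray(bot.observe()["position"]))
t=tray(-.070,-.10); plan2(t[0],t[1],.079,115)
f=bot.grab_frame("wrist"); cv2.imwrite("pics/w8.png",f["pixels"])
E
```

```text
clock: 32.98
position: [0.4644, 0.0875, 0.1424]
tool_rot: [-3.141, -0.0, 2.006]
force: [-0.1, -0.1, -2.4]
grip_width: 0.022
clock: 33.6
position: [0.4776, 0.1579, 0.1425]
tool_rot: [-3.14, 0.0, 2.006]
force: [0.2, -0.5, -2.8]
grip_width: 0.0223
[[-0.07102239 -0.10050608]]
turn 1 x rz=-0.0002
shift 3 x [0.007,0.014,0.847,0,0,0]
```

View pics/w8.png

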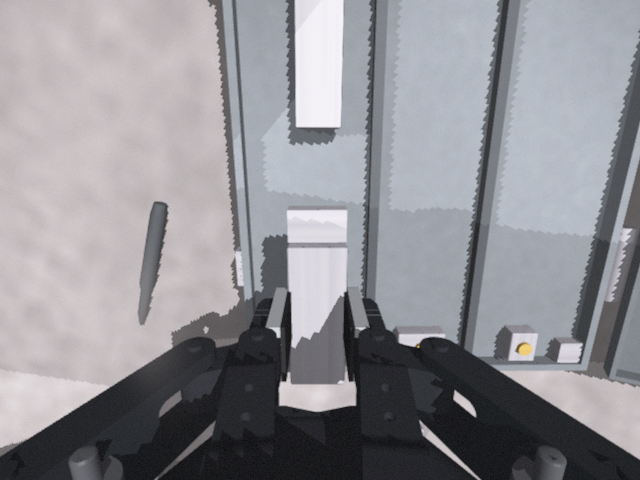

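```bash
python3 -m handwheel '[[0,0,0.8,0,0,0],[0,0,0.8,0,0,0],[0,0,0.6,0,0,0],[0,0,0.3,0,0,0],[0,0,0.1,0,0,0],[0,0,0.06,0,0,0],[0,0,0,0,0,0]]'
python3 -m handwheel '[[0,0,0.05,0,0,0],[0,0,0,0,0,0]]'
python3 -m handwheel '[[0,0,0,0,0,0],[0,0,0,0,0,0]]' 0.1
python3 -m handwheel '[[0,0,-0.5,0,0,0],[0,0,-0.9,0,0,0],[0,0,-0.9,0,0,0],[0,0,-0.9,0,0,0],[0,0,0,0,0,0]]'
python3 - <<'E'
from h import *
f=bot.grab_frame("wrist"); cv2.imwrite("pics/w9.png",f["pixels"])
plan2(0.436,-0.155,.1,98)
E
```

```text
clock: 34.52
position: [0.4782, 0.1586, 0.0768]
tool_rot: [3.141, 0.0, 2.006]
force: [0.4, -0.5, -2.7]
grip_width: 0.0221
clock: 34.78
position: [0.4781, 0.1585, 0.0754]
tool_rot: [3.141, 0.0, 2.006]
force: [-0.3, -0.2, -3.1]
grip_width: 0.0225
clock: 35.02
position: [0.4782, 0.1586, 0.0754]
tool_rot: [3.141, 0.0, 2.006]
force: [-0.7, -0.6, -0.4]
grip_width: 0.0382
clock: 35.65
position: [0.4789, 0.1588, 0.1574]
tool_rot: [3.138, -0.0, 2.006]
force: [-0.5, -0.3, -0.0]
grip_width: 0.0389
turn 2 x rz=0.0235
shift 14 x [-0.871,-0.245,0.161,0,0,0]
```

View pics/w9.png

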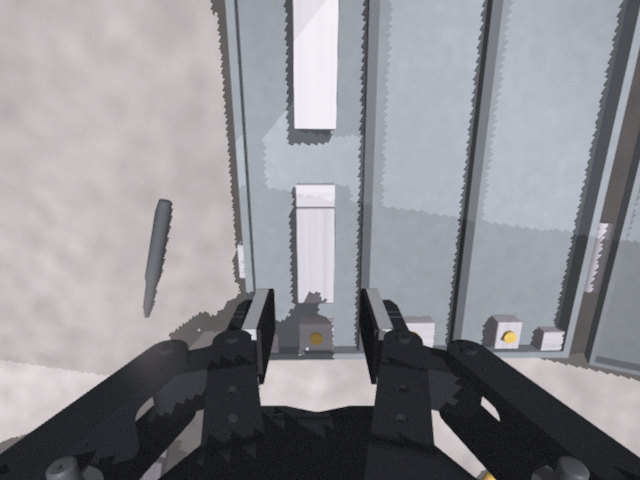

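```bash
python3 -m handwheel '[[0,0,0,0,0,0.0235],[0,0,0,0,0,0.0235],[-0.87,-0.245,0,0,0,0],[-0.87,-0.245,0,0,0,0],[-0.87,-0.245,0,0,0,0],[-0.87,-0.245,0,0,0,0],[-0.87,-0.245,0,0,0,0],[-0.87,-0.245,0,0,0,0]]' -0.5
python3 -m handwheel '[[-0.87,-0.245,0.3,0,0,0],[-0.87,-0.245,0.4,0,0,0],[-0.87,-0.245,0.4,0,0,0],[-0.87,-0.245,0.4,0,0,0],[-0.87,-0.245,0.4,0,0,0],[-0.87,-0.245,0.4,0,0,0],[-0.87,-0.245,0.3,0,0,0],[-0.8,-0.2,0,0,0,0]]'
python3 -m handwheel '[[0,0,0,0,0,0],[0,0,0,0,0,0]]'
python3 - <<'E'
from h import *
f=bot.grab_frame("wrist"); cv2.imwrite("pics/w10.png",f["pixels"])
print(bot.observe()["position"])
for n in ["bar_n1_c"]:
  for d in bot.trace(f,n): print(n,d["score"],d["point"],np.round(rect(f,d["region"],.018),3))
E
```

```text
clock: 36.7
position: [0.4594, 0.0234, 0.1549]
tool_rot: [-3.141, 0.0, 1.711]
force: [-0.8, 0.5, -0.4]
grip_width: 0.0637
clock: 37.7
position: [0.4356, -0.1537, 0.0894]
tool_rot: [-3.14, -0.001, 1.711]
force: [-0.2, -0.0, -0.7]
grip_width: 0.064
clock: 37.95
position: [0.4364, -0.1525, 0.0901]
tool_rot: [-3.141, -0.0, 1.711]
force: [0.3, -0.6, -0.1]
grip_width: 0.0643
[ 0.43648096 -0.15228903  0.09013886]
bar_n1_c 0.74 [619.9, 291.2] [ 0.639 -0.151 30.426 28.686 22.844]
bar_n1_c 0.65 [505.4, 178.8] [  0.542  -0.089  59.389  26.418 -88.338]
```

View pics/w10.png

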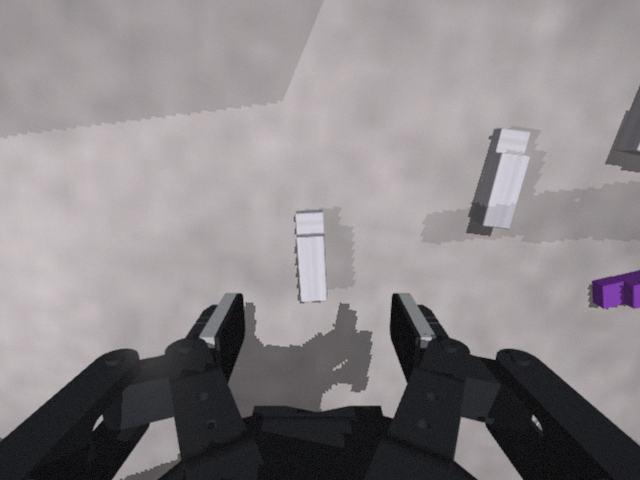

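```bash
python3 - <<'E'
from h import *
f=bot.grab_frame("wrist")
q=p2w(f,[[297,237],[325,235],[327,301],[300,303]],.018)[:,:2]
print(q.round(4).tolist(),q.mean(0)); d=(q[0]+q[1]-q[2]-q[3])/2; y=np.degrees(np.arctan2(d[1],d[0]));print(y,np.linalg.norm(d))
plan2(*q.mean(0),.008,y)
E
```

```text
[[0.4217, -0.1417], [0.4393, -0.1379], [0.4474, -0.1837], [0.4295, -0.1877]] [ 0.43447157 -0.1627512 ]
99.87261531158563 0.04658723214281343
turn 1 x rz=-0.0050
shift 4 x [-0.099,-0.039,0.823,0,0,0]
```

```bash
python3 -m handwheel '[[0,0,0,0,0,-0.005],[-0.1,-0.04,0.82,0,0,0],[-0.1,-0.04,0.82,0,0,0],[-0.1,-0.04,0.82,0,0,0],[-0.1,-0.04,0.82,0,0,0],[0,0,0,0,0,0]]'
python3 -m handwheel '[[0,0,0,0,0,0],[0,0,0,0,0,0],[0,0,0,0,0,0],[0,0,0,0,0,0],[0,0,0,0,0,0],[0,0,0,0,0,0]]' 1 80
python3 -m handwheel '[[0,0,-0.3,0,0,0],[0,0,-0.9,0,0,0],[0,0,-0.9,0,0,0],[0,0,-0.9,0,0,0],[0,0,-0.9,0,0,0],[0,0,-0.9,0,0,0],[0,0,-0.6,0,0,0],[0,0,0,0,0,0]]'
python3 - <<'E'
from h import *
t=tray(.070,-.02); plan2(t[0],t[1],.142,115)
E
```

```text
clock: 38.85
position: [0.4336, -0.1634, 0.0075]
tool_rot: [-3.14, -0.001, 1.743]
force: [1.0, 0.2, 0.5]
grip_width: 0.0641
clock: 39.6
position: [0.4347, -0.1636, 0.0093]
tool_rot: [3.14, 0.0, 1.743]
force: [-3.3, 1.3, 17.8]
grip_width: 0.0156
clock: 40.6
position: [0.4347, -0.1636, 0.1441]
tool_rot: [3.14, 0.001, 1.743]
force: [0.6, 0.0, -1.6]
grip_width: 0.0154
turn 2 x rz=-0.0211
shift 16 x [0.885,0.789,0.005,0,0,0]
```

```bash
python3 -m handwheel '[[0,0,0,0,0,-0.0211],[0,0,0,0,0,-0.0211],[0.885,0.789,0,0,0,0],[0.885,0.789,0,0,0,0],[0.885,0.789,0,0,0,0],[0.885,0.789,0,0,0,0],[0.885,0.789,0,0,0,0],[0.885,0.789,0,0,0,0]]'
python3 -m handwheel '[[0.885,0.789,0,0,0,0],[0.885,0.789,0,0,0,0],[0.885,0.789,0,0,0,0],[0.885,0.789,0,0,0,0],[0.885,0.789,0,0,0,0],[0.885,0.789,0,0,0,0],[0.885,0.789,0,0,0,0],[0.885,0.789,0,0,0,0]]'
python3 -m handwheel '[[0.885,0.789,0,0,0,0],[0.885,0.789,0,0,0,0],[0,0,0,0,0,0],[0,0,0,0,0,0]]'
python3 - <<'E'
from h import *
print(totray(bot.observe()["position"]))
t=tray(.070,-.02); plan2(t[0],t[1],.079,115)
f=bot.grab_frame("wrist"); cv2.imwrite("pics/w11.png",f["pixels"])
E
```

```text
clock: 41.6
position: [0.4852, 0.0077, 0.1424]
tool_rot: [-3.14, -0.0, 2.008]
force: [-0.2, -0.7, -1.6]
grip_width: 0.0152
clock: 42.6
position: [0.5533, 0.2347, 0.142]
tool_rot: [-3.14, -0.0, 2.008]
force: [-0.3, -0.6, -1.7]
grip_width: 0.0151
clock: 43.1
position: [0.5701, 0.2898, 0.1422]
tool_rot: [-3.14, 0.0, 2.007]
force: [-0.8, 0.5, -1.6]
grip_width: 0.0152
[[ 0.06858919 -0.02003119]]
turn 1 x rz=0.0000
shift 3 x [0.000,0.019,0.843,0,0,0]
```

View pics/w11.png

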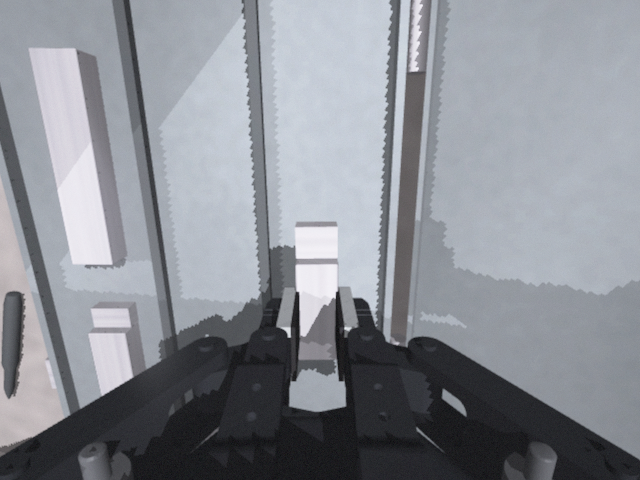

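```bash
python3 -m handwheel '[[0,0,0.8,0,0,0],[0,0,0.8,0,0,0],[0,0,0.6,0,0,0],[0,0,0.3,0,0,0],[0,0,0.1,0,0,0],[0,0,0.06,0,0,0],[0,0,0.05,0,0,0],[0,0,0,0,0,0]]'
python3 -m handwheel '[[0,0,0,0,0,0],[0,0,0,0,0,0]]' 0.25
python3 -m handwheel '[[0,0,-0.5,0,0,0],[0,0,-0.9,0,0,0],[0,0,-0.9,0,0,0],[0,0,-0.9,0,0,0],[0,0,0,0,0,0]]'
python3 - <<'E'
from h import *
f=bot.grab_frame("wrist"); cv2.imwrite("pics/w12.png",f["pixels"])
f=topbars(); cv2.imwrite("pics/t8.png",f["pixels"])
for n in ["bar_n1_c","bar_w1_c"]:
  for d in bot.trace(f,n): print(n,round(d["score"],2),np.round(d["point"]),np.round(rect(f,d["region"],.018),3))
plan2(0.546,-0.091,.09,90)
E
```

```text
clock: 44.15
position: [0.5706, 0.2907, 0.0757]
tool_rot: [3.141, -0.0, 2.007]
force: [-0.3, 0.2, -1.0]
grip_width: 0.0155
clock: 44.4
position: [0.5707, 0.2907, 0.0758]
tool_rot: [3.141, -0.0, 2.007]
force: [-0.4, -0.4, -0.9]
grip_width: 0.0322
clock: 45.02
position: [0.5715, 0.2911, 0.158]
tool_rot: [3.138, -0.0, 2.007]
force: [1.1, 0.5, -0.2]
grip_width: 0.032
[435.8 129.3] 140 [0.819, -0.331, 44.816, 20.007, -0.621]
[418.6 190. ] 81 [0.686, -0.295, 99.667, 3.869, -21.7]
[425.4 195.7] 287 [0.675, -0.308, 101.194, 23.541, -26.63]
[289.5 212.2] 644 [0.637, -0.012, 98.407, 31.17, 86.828]
[327.3 252.7] 170 [0.548, -0.091, 52.257, 17.412, 89.945]
[436.4 283.6] 61 [0.481, -0.334, 24.831, 15.377, -45.595]
bar_n1_c 0.65 [350. 197.] [ 0.667 -0.146 60.225 19.329 22.95 ]
bar_n1_c 0.55 [325. 253.] [ 0.549 -0.09  54.418 19.595 89.946]
bar_w1_c 0.77 [375. 139.] [  0.805  -0.198 102.319  36.644  64.182]
bar_w1_c 0.68 [290. 214.] [ 6.3500e-01 -1.2000e-02  9.9866e+01  3.5742e+01  8.5636e+01]
bar_w1_c 0.63 [205. 212.] [  0.64    0.169  23.206  17.953 -71.308]
turn 3 x rz=0.0232
shift 17 x [-0.898,-0.057,0.153,0,0,0]
```

View pics/w12.png

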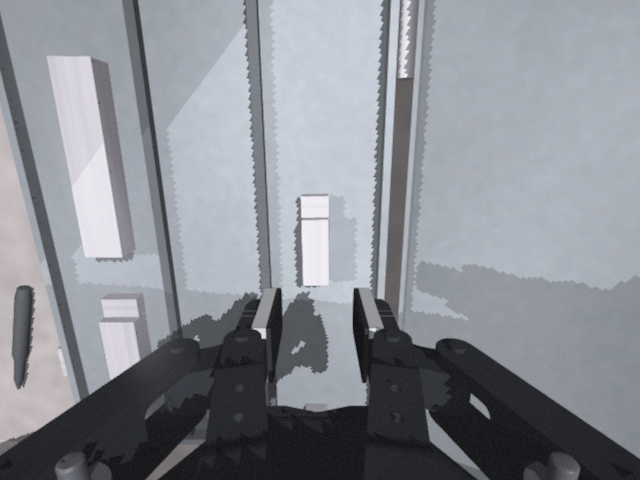

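View pics/t8.png

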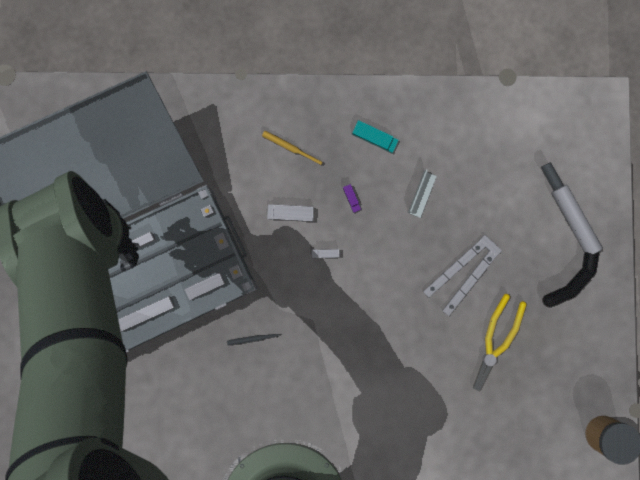

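```bash
python3 -m handwheel '[[0,0,0,0,0,0.0232],[0,0,0,0,0,0.0232],[0,0,0,0,0,0.0232],[-0.9,-0.057,0,0,0,0],[-0.9,-0.057,0,0,0,0],[-0.9,-0.057,0,0,0,0],[-0.9,-0.057,0,0,0,0],[-0.9,-0.057,0,0,0,0]]' -0.5
python3 -m handwheel '[[-0.9,-0.057,0,0,0,0],[-0.9,-0.057,0,0,0,0],[-0.9,-0.057,0,0,0,0],[-0.9,-0.057,0.3,0,0,0],[-0.9,-0.057,0.4,0,0,0],[-0.9,-0.057,0.4,0,0,0],[-0.9,-0.057,0.4,0,0,0],[-0.9,-0.057,0.4,0,0,0]]'
python3 -m handwheel '[[-0.9,-0.057,0.4,0,0,0],[-0.9,-0.057,0.3,0,0,0],[-0.9,-0.057,0.1,0,0,0],[-0.9,-0.057,0.1,0,0,0],[0,0,0,0,0,0],[0,0,0,0,0,0]]'
python3 - <<'E'
from h import *
f=bot.grab_frame("wrist"); cv2.imwrite("pics/w13.png",f["pixels"])
print(bot.observe()["position"])
for n in ["bar_n1_c"]:
  for d in bot.trace(f,n): print(n,d["score"],d["point"],np.round(rect(f,d["region"],.018),3))
E
```

```text
clock: 46.22
position: [0.5633, 0.1763, 0.1556]
tool_rot: [3.142, -0.0, 1.57]
force: [0.1, 0.3, -0.0]
grip_width: 0.0641
clock: 47.22
position: [0.5516, -0.0033, 0.1078]
tool_rot: [3.141, 0.0, 1.57]
force: [0.5, -0.4, -0.3]
grip_width: 0.0641
clock: 47.98
position: [0.546, -0.0917, 0.0856]
tool_rot: [3.142, -0.0, 1.57]
force: [0.6, 0.3, 0.8]
grip_width: 0.0641
[ 0.54616559 -0.09132166  0.0856093 ]
bar_n1_c 0.86 [319.7, 246.4] [ 5.4600e-01 -8.7000e-02  6.2756e+01  1.8310e+01 -8.8025e+01]
bar_n1_c 0.84 [496.8, 326.7] [ 0.664 -0.141 60.404 29.778 23.004]
```

View pics/w13.png

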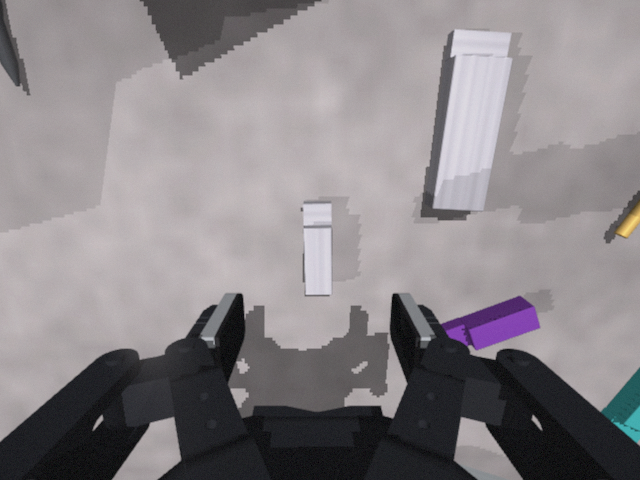

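```bash
python3 -m handwheel '[[-0.05,0,0.78,0,0,0],[-0.05,0,0.78,0,0,0],[-0.04,0,0.78,0,0,0],[0,0,0.78,0,0,0],[0,0,0,0,0,0]]'
python3 -m handwheel '[[0,0,0,0,0,0],[0,0,0,0,0,0],[0,0,0,0,0,0],[0,0,0,0,0,0],[0,0,0,0,0,0],[0,0,0,0,0,0]]' 1 80
python3 -m handwheel '[[0,0,-0.3,0,0,0],[0,0,-0.9,0,0,0],[0,0,-0.9,0,0,0],[0,0,-0.9,0,0,0],[0,0,-0.9,0,0,0],[0,0,-0.9,0,0,0],[0,0,-0.6,0,0,0],[0,0,0,0,0,0]]'
python3 - <<'E'
from h import *
t=tray(.070,-.107); print(t); plan2(t[0],t[1],.142,115)
E
```

```text
clock: 48.7
position: [0.5452, -0.0951, 0.0061]
tool_rot: [-3.139, -0.0, 1.57]
force: [-0.6, -0.2, -0.8]
grip_width: 0.064
clock: 49.45
position: [0.5465, -0.0954, 0.0085]
tool_rot: [3.14, -0.0, 1.57]
force: [-2.4, 0.3, 11.9]
grip_width: 0.0152
clock: 50.45
position: [0.5465, -0.0954, 0.1435]
tool_rot: [3.14, 0.0, 1.57]
force: [-0.2, -0.1, -2.2]
grip_width: 0.0154
[0.6081617  0.21160835]
turn 3 x rz=-0.0232
shift 12 x [0.841,0.619,0.005,0,0,0]
```

```bash
python3 -m handwheel '[[0,0,0,0,0,-0.0232],[0,0,0,0,0,-0.0232],[0,0,0,0,0,-0.0232],[0.841,0.619,0,0,0,0],[0.841,0.619,0,0,0,0],[0.841,0.619,0,0,0,0],[0.841,0.619,0,0,0,0],[0.841,0.619,0,0,0,0]]'
python3 -m handwheel '[[0.841,0.619,0,0,0,0],[0.841,0.619,0,0,0,0],[0.841,0.619,0,0,0,0],[0.841,0.619,0,0,0,0],[0.841,0.619,0,0,0,0],[0.841,0.619,0,0,0,0],[0.841,0.619,0,0,0,0],[0,0,0,0,0,0]]'
python3 - <<'E'
from h import *
print(totray(bot.observe()["position"]))
f=bot.grab_frame("wrist"); cv2.imwrite("pics/w14.png",f["pixels"])
E
```

```text
clock: 51.45
position: [0.5714, 0.0335, 0.1415]
tool_rot: [-3.14, -0.0, 2.007]
force: [-0.5, 0.3, -0.6]
grip_width: 0.0155
clock: 52.45
position: [0.6076, 0.2149, 0.1422]
tool_rot: [3.141, -0.001, 2.01]
force: [-1.1, -0.3, -1.4]
grip_width: 0.0155
[[ 0.07087382 -0.10374504]]
```

View pics/w14.png

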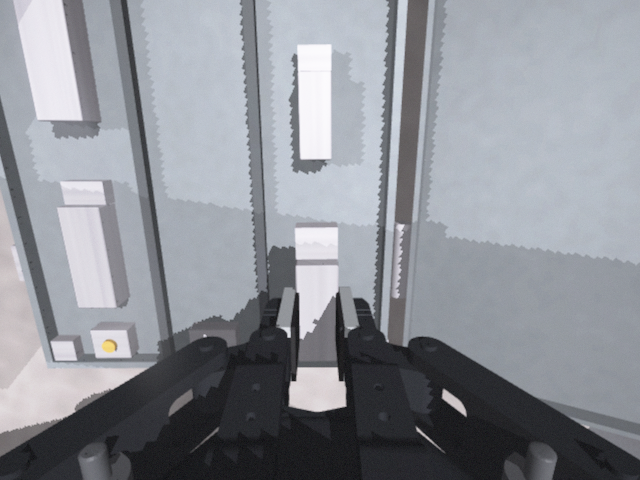

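```bash
python3 -m handwheel '[[0,0,0.8,0,0,0],[0,0,0.8,0,0,0],[0,0,0.6,0,0,0],[0,0,0.3,0,0,0],[0,0,0.1,0,0,0],[0,0,0.06,0,0,0],[0,0,0.05,0,0,0],[0,0,0,0,0,0]]'
python3 -m handwheel '[[0,0,0.03,0,0,0],[0,0,0,0,0,0]]' 0.25
python3 -m handwheel '[[0,0,-0.5,0,0,0],[0,0,-0.9,0,0,0],[0,0,-0.9,0,0,0],[0,0,-0.9,0,0,0],[0,0,0,0,0,0]]'
python3 - <<'E'
from h import *
f=bot.grab_frame("wrist"); cv2.imwrite("pics/w15.png",f["pixels"])
f=topbars()
plan2(0.636,-0.019,.09,87)
E
```

```text
clock: 53.5
position: [0.6077, 0.2119, 0.075]
tool_rot: [3.141, -0.0, 2.007]
force: [1.5, -0.6, -1.3]
grip_width: 0.0155
clock: 53.75
position: [0.6077, 0.2119, 0.0742]
tool_rot: [3.141, 0.0, 2.007]
force: [1.0, 0.1, 0.5]
grip_width: 0.0326
clock: 54.38
position: [0.6087, 0.2121, 0.1566]
tool_rot: [3.138, 0.0, 2.007]
force: [0.4, 0.1, -0.2]
grip_width: 0.032
[420.9 140. ] 1233 [0.788, -0.29, 107.874, 101.77, -0.664]
[271.1 176.2] 683 [0.721, 0.029, 76.854, 70.857, 14.124]
[424.6 193.2] 462 [0.683, -0.307, 118.089, 36.417, -26.954]
[246.  175.2] 65 [0.719, 0.083, 22.397, 16.66, -63.412]
[237.4 189.5] 148 [0.69, 0.103, 39.994, 28.327, 33.702]
[396.1 200. ] 105 [0.664, -0.247, 30.019, 28.513, -71.97]
[288.2 210.2] 482 [0.64, -0.011, 98.452, 26.356, 86.862]
[389.3 216.8] 62 [0.627, -0.225, 41.778, 12.117, -86.614]
[371.8 258.9] 77 [0.534, -0.188, 26.539, 18.787, 78.308]
[386.6 263.5] 95 [0.523, -0.224, 39.562, 17.628, 48.231]
[234.9 271.4] 101 [0.508, 0.106, 25.844, 21.183, 23.414]
[285.7 274.5] 121 [0.504, -0.004, 38.039, 20.312, 10.392]
[432.5 287.7] 129 [0.473, -0.325, 48.051, 16.905, -45.632]
[314.9 313.2] 953 [0.428, -0.063, 150.072, 71.095, 59.202]
turn 3 x rz=0.0259
shift 11 x [-0.833,0.147,0.234,0,0,0]
```

View pics/w15.png

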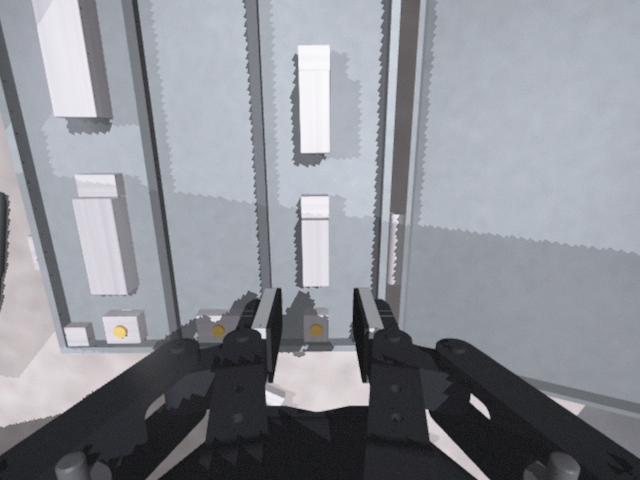

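```bash
python3 -m handwheel '[[0,0,0,0,0,0.0259],[0,0,0,0,0,0.0259],[0,0,0,0,0,0.0259],[-0.83,0.147,0,0,0,0],[-0.83,0.147,0,0,0,0],[-0.83,0.147,0,0,0,0],[-0.83,0.147,0,0,0,0],[-0.83,0.147,0,0,0,0]]' -0.7
python3 -m handwheel '[[-0.83,0.147,0,0,0,0],[-0.83,0.147,0.4,0,0,0],[-0.83,0.147,0.5,0,0,0],[-0.83,0.147,0.5,0,0,0],[-0.83,0.147,0.5,0,0,0],[-0.83,0.147,0.5,0,0,0],[0,0,0,0,0,0],[0,0,0,0,0,0]]'
python3 - <<'E'
from h import *
f=bot.grab_frame("wrist"); cv2.imwrite("pics/w16.png",f["pixels"])
print(bot.observe()["position"])
for n in ["bar_w1_c"]:
  for d in bot.trace(f,n): print(n,d["score"],d["point"],np.round(rect(f,d["region"],.018),3))
E
```

```text
clock: 55.48
position: [0.6209, 0.1054, 0.1541]
tool_rot: [3.141, -0.0, 1.519]
force: [0.3, -0.4, -0.1]
grip_width: 0.073
clock: 56.48
position: [0.6362, -0.0178, 0.0937]
tool_rot: [-3.141, -0.0, 1.52]
force: [0.6, -0.6, -0.3]
grip_width: 0.0727
[ 0.63632535 -0.01744579  0.09403916]
bar_w1_c 0.92 [502.8, 463.6] [  0.776  -0.209  49.324  34.332 -59.184]
bar_w1_c 0.77 [315.6, 238.5] [ 6.35000e-01 -1.00000e-02  1.00964e+02  3.25630e+01  8.65220e+01]
```

View pics/w16.png

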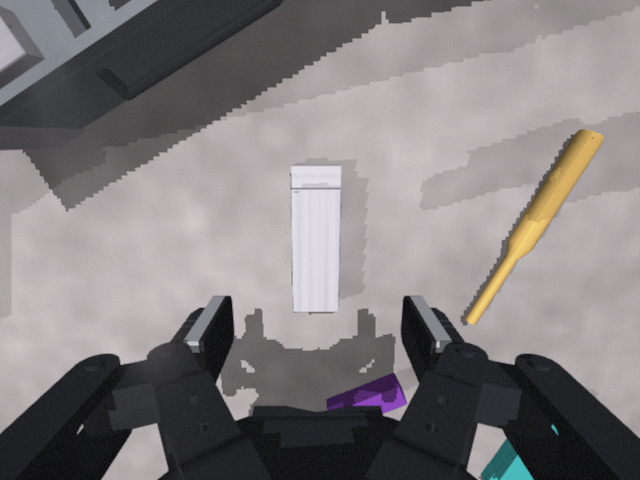

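```bash
python3 -m handwheel '[[0,0,0.85,0,0,0],[0,0,0.85,0,0,0],[0,0,0.85,0,0,0],[0,0,0.85,0,0,0],[0,0,0,0,0,0]]'
python3 -m handwheel '[[0,0,0,0,0,0],[0,0,0,0,0,0],[0,0,0,0,0,0],[0,0,0,0,0,0],[0,0,0,0,0,0],[0,0,0,0,0,0]]' 1 100
python3 -m handwheel '[[0,0,-0.3,0,0,0],[0,0,-0.9,0,0,0],[0,0,-0.9,0,0,0],[0,0,-0.9,0,0,0],[0,0,-0.9,0,0,0],[0,0,-0.9,0,0,0],[0,0,-0.6,0,0,0],[0,0,0,0,0,0]]'
python3 - <<'E'
from h import *
t=tray(.0,-.05); print(t); plan2(t[0],t[1],.142,115.5)
E
```

```text
clock: 57.2
position: [0.6352, -0.0182, 0.0071]
tool_rot: [-3.139, 0.0, 1.519]
force: [-0.1, -0.1, -0.1]
grip_width: 0.0727
clock: 57.95
position: [0.6367, -0.0182, 0.0104]
tool_rot: [3.14, -0.0, 1.519]
force: [-3.6, -0.1, 12.8]
grip_width: 0.0287
clock: 58.95
position: [0.6368, -0.0182, 0.1455]
tool_rot: [3.139, -0.0, 1.519]
force: [-0.5, -0.6, -4.7]
grip_width: 0.0288
[0.52063091 0.23368461]
turn 3 x rz=-0.0263
shift 13 x [0.853,0.011,0.011,0,0,0]
```

```bash
python3 -m handwheel '[[0,0,0,0,0,-0.0263],[0,0,0,0,0,-0.0263],[0,0,0,0,0,-0.0263],[0.853,0.011,0,0,0,0],[0.853,0.011,0,0,0,0],[0.853,0.011,0,0,0,0],[0.853,0.011,0,0,0,0],[0.853,0.011,0,0,0,0]]'
python3 -m handwheel '[[0.853,0.011,0,0,0,0],[0.853,0.011,0,0,0,0],[0.853,0.011,0,0,0,0],[0.853,0.011,0,0,0,0],[0.853,0.011,0,0,0,0],[0.853,0.011,0,0,0,0],[0.853,0.011,0,0,0,0],[0.853,0.011,0,0,0,0]]'
python3 -m handwheel '[[0,0,0,0,0,0],[0,0,0,0,0,0]]'
python3 - <<'E'
from h import *
print(totray(bot.observe()["position"]))
f=bot.grab_frame("wrist"); cv2.imwrite("pics/w17.png",f["pixels"])
E
```

```text
clock: 59.95
position: [0.591, 0.0803, 0.1441]
tool_rot: [3.142, -0.0, 2.015]
force: [-0.6, 0.5, -4.0]
grip_width: 0.0287
clock: 60.95
position: [0.5197, 0.2349, 0.144]
tool_rot: [-3.142, 0.0, 2.015]
force: [0.9, -0.3, -3.5]
grip_width: 0.0284
clock: 61.2
position: [0.5204, 0.2335, 0.144]
tool_rot: [-3.142, 0.0, 2.015]
force: [-0.1, -0.1, -4.3]
grip_width: 0.0289
[[-0.00029677 -0.05001539]]
```

View pics/w17.png

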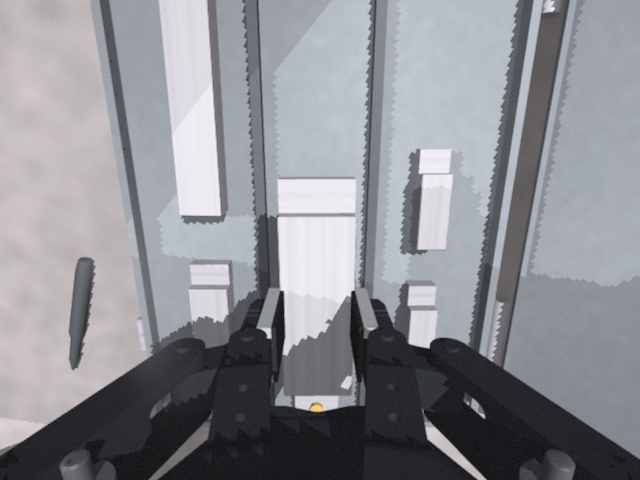

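```bash
python3 -m handwheel '[[0,0,0.8,0,0,0],[0,0,0.8,0,0,0],[0,0,0.6,0,0,0],[0,0,0.3,0,0,0],[0,0,0.1,0,0,0],[0,0,0.05,0,0,0],[0,0,0.03,0,0,0],[0,0,0,0,0,0]]'
python3 -m handwheel '[[0,0,0.03,0,0,0],[0,0,0,0,0,0]]'
python3 -m handwheel '[[0,0,0,0,0,0],[0,0,0,0,0,0]]' 0.08
python3 -m handwheel '[[0,0,-0.5,0,0,0],[0,0,-0.9,0,0,0],[0,0,-0.9,0,0,0],[0,0,-0.9,0,0,0],[0,0,0,0,0,0]]'
python3 - <<'E'
from h import *
f=bot.grab_frame("wrist"); cv2.imwrite("pics/w18.png",f["pixels"])
plan2(0.42,-0.1,.25,90)
E
```

```text
clock: 62.25
position: [0.5205, 0.2337, 0.0773]
tool_rot: [3.141, 0.0, 2.015]
force: [-0.0, -0.2, -4.3]
grip_width: 0.0288
clock: 62.5
position: [0.5205, 0.2337, 0.0764]
tool_rot: [3.141, 0.0, 2.015]
force: [-0.1, -0.6, -2.0]
grip_width: 0.0287
clock: 62.75
position: [0.5205, 0.2337, 0.0764]
tool_rot: [3.141, -0.0, 2.015]
force: [0.7, 0.2, 0.0]
grip_width: 0.0391
clock: 63.38
position: [0.5212, 0.234, 0.1585]
tool_rot: [3.138, -0.0, 2.015]
force: [0.2, 0.6, 0.3]
grip_width: 0.0391
turn 3 x rz=0.0236
shift 15 x [-0.890,-0.269,-0.247,0,0,0]
```

View pics/w18.png

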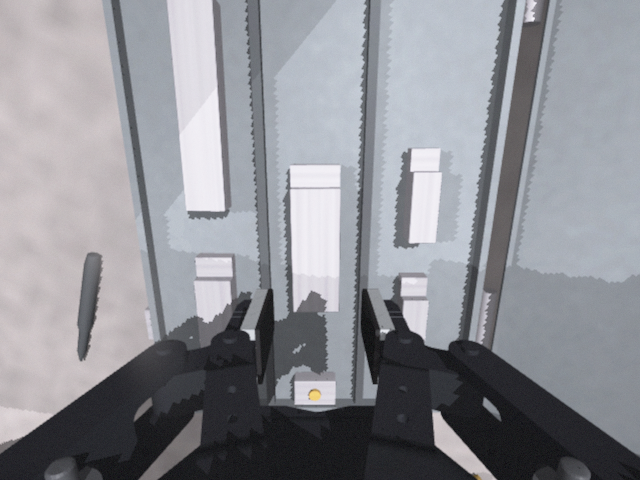

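```bash
python3 -m handwheel '[[0,0,-0.9,0,0,0],[0,0,-0.9,0,0,0],[-0.9,-0.2,-0.3,0,0,0],[-0.9,-0.2,-0.2,0,0,0],[-0.9,-0.2,0,0,0,0],[-0.9,-0.2,0,0,0,0],[-0.9,-0.2,0,0,0,0],[-0.9,-0.2,0,0,0,0]]'
python3 -m handwheel '[[-0.9,-0.2,0,0,0,0],[-0.9,-0.2,0,0,0,0],[-0.9,-0.2,0,0,0,0],[-0.9,-0.2,0,0,0,0],[-0.9,-0.2,0,0,0,0],[-0.9,-0.2,0,0,0,0],[0,0,0,0,0,0],[0,0,0,0,0,0]]'
python3 - <<'E'
from h import *
f=bot.grab_frame("top"); cv2.imwrite("pics/t9.png",f["pixels"])
cv2.imwrite("pics/t9z.png",cv2.resize(f["pixels"][180:380,30:260],None,fx=3,fy=3,interpolation=cv2.INTER_CUBIC))
s=bot.grab_frame("scene"); cv2.imwrite("pics/s9.png",s["pixels"])
g=cv2.cvtColor(f["pixels"],cv2.COLOR_BGR2GRAY)
n,l,st,ce=cv2.connectedComponentsWithStats((g>150).astype(np.uint8))
for i in range(1,n):
    if 60<st[i,4]<1500 and ce[i][0]<260:
        r=rect(f,l==i,.084); print(ce[i].round(),totray(r[:2]).round(3).tolist(),np.round(r[2:],1).tolist())
E
```

```text
clock: 64.42
position: [0.5511, 0.0981, 0.2132]
tool_rot: [-3.141, -0.0, 2.015]
force: [0.0, 0.2, -1.4]
grip_width: 0.0394
clock: 65.42
position: [0.5819, -0.0353, 0.2134]
tool_rot: [-3.141, -0.001, 2.015]
force: [0.1, 0.5, 0.2]
grip_width: 0.0393
[177. 224.] [[0.071, -0.101]] [55.8, 17.3, -62.1]
[138. 242.] [[0.071, -0.014]] [56.3, 17.4, -62.0]
[166. 266.] [[0.001, -0.045]] [96.3, 30.6, -64.1]
[194. 290.] [[-0.069, -0.077]] [34.5, 22.0, -63.4]
[144. 313.] [[-0.069, 0.036]] [116.3, 23.7, -65.6]
```

View pics/t9.png

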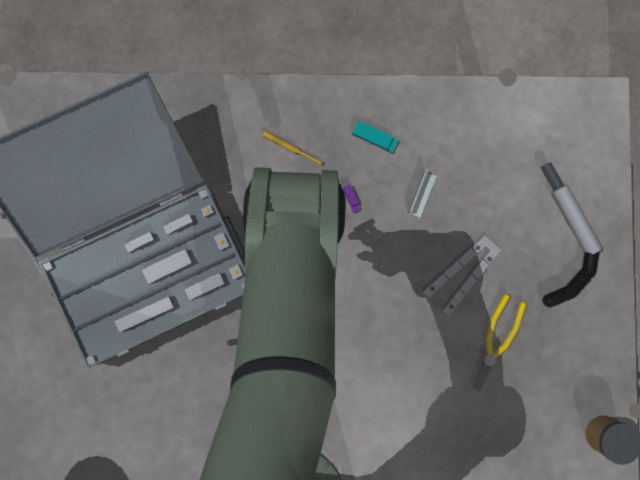

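View pics/t9z.png

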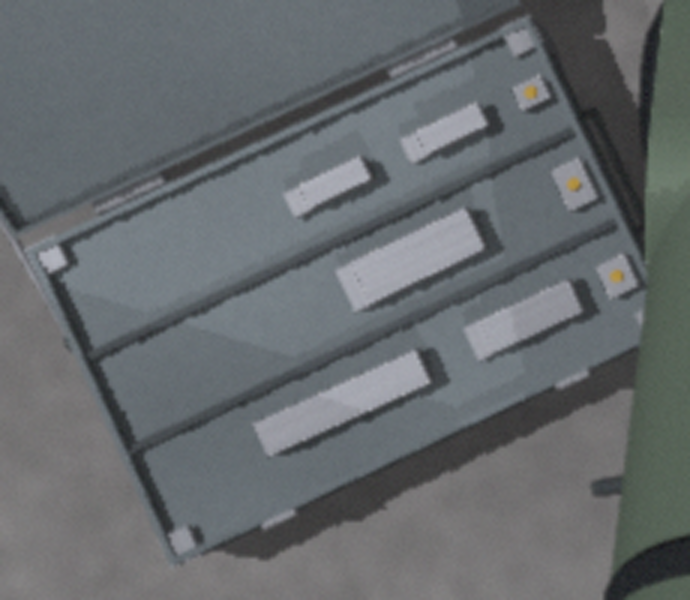

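View pics/s9.png

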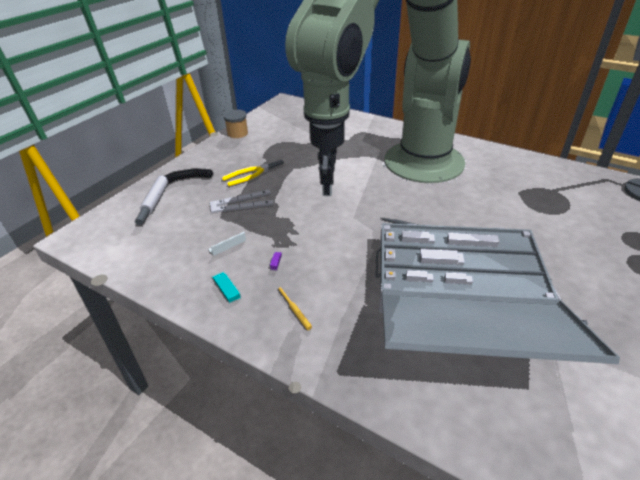

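```bash
python3 -c "
from workcell import bot
print(bot.observe()['force'],bot.observe()['clock']); print(bot.job_done())"
```

```text
[-0.29950672  0.17236132 -0.39171404] 65.525
the job is handed in; nothing more can be done
None
```

I put all five loose bars, the plain one included, into the tray by width and handed the job in at 65.5 s; the hand-in reports no verdict.

- **Gauge:** The plain bar wedged at about a 25 N push with its leading end roughly 107 mm inside the mouth, just past the 103 mm lines. I read that as 25 mm wide.
- **Rows:** In the last top picture each bar lies flat and lengthwise, within about 1 mm of its row's centre line, with none on top of another.

| Row | Stub | Bars |
|---|---|---|
| Near (front) | 25 mm | plain bar and the toed 25 mm bar |
| Middle | 32 mm | the 32 mm bar |
| Far (hinge side) | 18 mm | both 18 mm bars |

- **Left alone:** The drift punch, angle, snips and both coloured look-alikes lie where they were at the start. The arm hid most of the centre punch in the last top picture, but the part I could see had not moved.
- **Disagreements:**
  - My pixel measurement put the wedged bar's centre 2 mm off the gauge axis. The wrist view showed it centred between the fences, so I took that as calibration error.
  - Brightness thresholding picked up only part of the toed 25 mm bar in the last picture. I checked its position by eye instead.
  - The networks missed one 18 mm bar, so I measured it from the wrist picture.
- **Disturbances:** I saw no knocked bar and no grip slip during the run.

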